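Match the fired flower pots to their saucers

TASK

Pair up the fired flower pots (the tapered ones with a thick collar): stand each of the four upright in the middle of its own saucer, the smallest pot in the smallest saucer and so on up to the largest in the largest. Set them down without dropping or tipping any, and leave the square cup and the round bud vase where they stand.

Things in the scene. Friction and masses are not known exactly. Their poses are not given: they have to be found in the camera images.
- pot_small_center (a point): the smallest of four loose terracotta flower pots: open at the top, tapering to the foot, with a thick straight collar round the rim; 34 mm across the collar, 50 mm tall, foot 23 mm across; the collar is the top 18 mm and stands 3 mm proud of the wall below it, walls 4 to 6 mm. Stands upright on the table at the start. The point is its centre, half-way up, 25 mm above its foot; z is its axis, pointing to the mouth. About 50 g (varies by 30%).
- saucer_small: the smallest of four terracotta saucers, fixed to the table: a shallow round dish 58 mm across and 10 mm high, inner floor 5 mm above the table and 44 mm across, rim 4 mm thick. Origin at the centre of its underside, z up. It belongs to the smallest flower pot.
- pot_medium_center (a point): the second smallest of four loose terracotta flower pots: open at the top, tapering to the foot, with a thick straight collar round the rim; 44 mm across the collar, 60 mm tall, foot 30 mm across; the collar is the top 18 mm and stands 3 mm proud of the wall below it, walls 4 to 6 mm. Stands upright on the table at the start. The point is its centre, half-way up, 30 mm above its foot; z is its axis, pointing to the mouth. About 90 g (varies by 30%).
- saucer_medium: the second smallest of four terracotta saucers, fixed to the table: a shallow round dish 72 mm across and 10 mm high, inner floor 5 mm above the table and 58 mm across, rim 4 mm thick. Origin at the centre of its underside, z up. It belongs to the second smallest flower pot.
- pot_large_center (a point): the second largest of four loose terracotta flower pots: open at the top, tapering to the foot, with a thick straight collar round the rim; 54 mm across the collar, 70 mm tall, foot 37 mm across; the collar is the top 18 mm and stands 3 mm proud of the wall below it, walls 4 to 6 mm. Stands upright on the table at the start. The point is its centre, half-way up, 35 mm above its foot; z is its axis, pointing to the mouth. About 140 g (varies by 30%).
- saucer_large: the second largest of four terracotta saucers, fixed to the table: a shallow round dish 86 mm across and 10 mm high, inner floor 5 mm above the table and 72 mm across, rim 4 mm thick. Origin at the centre of its underside, z up. It belongs to the second largest flower pot.
- pot_largest_center (a point): the largest of four loose terracotta flower pots: open at the top, tapering to the foot, with a thick straight collar round the rim; 64 mm across the collar, 80 mm tall, foot 44 mm across; the collar is the top 18 mm and stands 3 mm proud of the wall below it, walls 4 to 6 mm. Stands upright on the table at the start. The point is its centre, half-way up, 40 mm above its foot; z is its axis, pointing to the mouth. About 200 g (varies by 30%).
- saucer_largest: the largest of four terracotta saucers, fixed to the table: a shallow round dish 100 mm across and 10 mm high, inner floor 5 mm above the table and 86 mm across, rim 4 mm thick. Origin at the centre of its underside, z up. It belongs to the largest flower pot.
- square_cup_center (a point): a loose terracotta square cup, not a flower pot: an upright square box, open at the top, 46 x 46 mm, straight-sided, no collar, 70 mm tall; the point is its centre, half-way up, z up, x and y square to its sides. To be left alone.
- vase_center (a point): a loose terracotta bud vase, not a flower pot: round belly 62 mm across, narrow neck 20 mm, lip 28 mm, 75 mm tall; the point is its centre, half-way up, z up its axis. To be left alone.
There are look-alikes about, which are no part of the job. Leave any turquoise look-alike of the part that bears pot_medium_center alone.

How it is judged (in metres and radians):
At the end, for the whole second after the job is handed in: Each of the four flower pots stands upright (within 0.1 rad) on the inner floor of the saucer of its own size rank, its axis within 10 mm of the saucer's centre, released and at rest (horizontal distance between pot_small_center and saucer_small below 0.01 m and z of pot_small_center in the frame of saucer_small between 0.026 and 0.034 m and angle between each of pot_small_center, pot_medium_center, pot_large_center, pot_largest_center's own z axis and vertical below 0.1 rad and linear speed of each of pot_small, pot_medium, pot_large, pot_largest below 0.02 m/s and contact force between each of pot_small, pot_medium, pot_large, pot_largest and the fingers below 0.05 N and horizontal distance between pot_medium_center and saucer_medium below 0.01 m and z of pot_medium_center in the frame of saucer_medium between 0.031 and 0.039 m and horizontal distance between pot_large_center and saucer_large below 0.01 m and z of pot_large_center in the frame of saucer_large between 0.036 and 0.044 m and horizontal distance between pot_largest_center and saucer_largest below 0.01 m and z of pot_largest_center in the frame of saucer_largest between 0.041 and 0.049 m); the robot touches nothing.
It fails at once if a flower pot dropped: in the air, touching nothing, with its foot more than 20 mm above the table ((height (world z) of pot_small_center above 0.045 m and contact force between pot_small and anything else below 0.001 N) or (height (world z) of pot_medium_center above 0.05 m and contact force between pot_medium and anything else below 0.001 N) or (height (world z) of pot_large_center above 0.055 m and contact force between pot_large and anything else below 0.001 N) or (height (world z) of pot_largest_center above 0.06 m and contact force between pot_largest and anything else below 0.001 N)).
It fails at once if a flower pot tipped over (more than 0.6 rad) (angle between any of pot_small_center, pot_medium_center, pot_large_center, pot_largest_center's own z axis and vertical above 0.6 rad).
It fails at once if the square cup moved more than 15 mm or knocked over (distance of square_cup_center from where it was at the start of the episode above 0.015 m or angle between square_cup_center's own z axis and vertical above 0.5 rad).
It fails at once if the vase moved more than 15 mm or knocked over (distance of vase_center from where it was at the start of the episode above 0.015 m or angle between vase_center's own z axis and vertical above 0.5 rad).
It also fails if it takes over 93 s, if anything falls off the work surface, if the arm or the gripper's body presses on something with over 40 N, if the wrist force passes 120 N, or if a joint passes its speed limit or range.

ROBOT

A 6-joint arm with a two-finger parallel gripper is mounted at the origin on the work surface. World frame = base frame: x ahead of the robot, y to its left, z up, the work surface at z = 0. Lengths are in m, angles in degrees, forces in N, time in s.
With the tool pointing down it reaches from about 0.25 to 0.725 m from the base axis. Payload 9.7 kg.
Tool frame: the origin (TCP) lies at the very end of the fingers, on their centre line; the grasp point (between the pads) lies 19 mm behind it; z points along the fingers, y is the direction in which the jaws open and shut (so a half turn about z gives the same grasp; the last joint's range is limited). The gripper opens to 85 mm and grips with 20 to 120 N. Pads are 22 mm wide; open, the fingers measure 114 mm over their backs; the gripper's body (76 mm by 85 mm) begins 54 mm behind the grasp point. The pads swing forward as they close: fully open they stand 13 mm farther back than shut.
Start: joints at [-65.031, 4.979, 10.078, 95.1, 0, 90], TCP at [0.232, -0.499, 0.231] pointing down, gripper open.
Joint ranges: [-179.16, 179.16], [-48.56, 103.87], [-65.8, 70.77], [-126.05, 130.52], [-82.76, 87.17], [-180, 180]. Speed limits (degrees/s): [127.2, 127.2, 147.25, 180, 180, 180].

INTERFACE

Orientations are given as [roll, pitch, yaw] about the fixed x, y, z axes, in that order (R = Rz(yaw) Ry(pitch) Rx(roll)).
In Python, from workcell import bot gives the robot as it stands.
- The arm moves only by the shell command python3 -m pendant 'ROWS' [FORCE]. ROWS is JSON, a list that holds one entry, the list of rows, each a list of 7 numbers: the shift along the tool's x, y, z in cm, then the turn, a rotation vector about the tool's x, y, z in rad, then the opening in per cent of the stroke, from 0 (shut) to 100 (fully open). In form: [[[dx, dy, dz, ax, ay, az, gripper], ...]]. A call has 1 to 5 rows; each row shifts and turns the pose as measured when the row begins, along the tool's axes as they then stand; what a row does not reach is not made up. A row lasts 1/12 s, in which the tool goes at most 41.7 mm and 7.16 degrees, less where a joint would pass 70% of its speed; a pose out of reach is approached as far as the arm can. A call with a gripper value outside its range is refused whole. The fingers move at their own pace and stop on an object; FORCE is the grip in N (left out, the last holds). Time passes only in rows, so rows that do not move let the fingers close. It gives the time, the measured TCP pose, the force and the opening at its end, in the units of the state.
- bot.get_obs(): the state, without advancing time (a new reading comes with each control period).
- bot.camera(name): name is "side" or "top" or "wrist"; returns the picture (480x640x3 uint8, red, green, blue); there is no depth.
- bot.get_calibration(name): a dict with "intrinsics" (3x3 intrinsics, pixels), "pose" (4x4, takes a point from camera to world coordinates); the wrist camera has in their place "T_tool_cam" (4x4, takes a point from camera to tool coordinates, whose origin is the TCP and whose axes are the flange's). Camera axes: x right, y down, z forward; pixel columns grow to the right and rows downward; lengths in m; the calibration is good to about 2 mm. The wrist camera is an equidistant fisheye: a pixel r from the principal point sees the ray r / f radians off the axis. A picture is of the moment at which its call begins: read the wrist's pose just before it. get_calibration takes no time and is no camera call.
- bot.job_done(): hands the job in, once; it reports no verdict.
Trained networks look in the newest picture that a camera, given by its name, has taken for a name from the list of things; names that differ only in an ending like _2 or _b are one class to them, and where a whole thing is asked for, a point or a joint stands for the part that bears it (a point fixed in the world has none). Each returns a list of dicts, best first, with "confidence" (0 to 1); they miss things now and then, are a little off and sometimes report something else, mostly with a low value. They report only what shows in the picture. A call takes as long as a camera call. They do not tell look-alikes from the thing itself.
- bot.masks_of(camera, thing): "pixels" (480x640 bool, what is visible of it) and "extent" ([left, top, right, bottom] in pixels, round what is visible of it).
- bot.mark_of(camera, thing): "uv" ([column, row] in pixels: a listed point, or the origin of a listed thing).
The state is a dict: "time": time; "q": joint angles; "qd": joint speeds; "joint_efforts": joint torques, N m; "ee_pos": TCP position; "tcp_rot": TCP orientation; "wrist_force": force on the tool from outside, world axes, zero at the start; "torque": the same for the moment, N m; "opening": finger opening in m.
Only numpy, scipy, OpenCV 4.12 (cv2) and the standard library are available. Lean on these libraries where they do the work, as an engineer would, in place of code of your own. Each camera call takes 0.05 s, during which the arm holds its last target. There are 200 camera calls.

## Working session

There is one attempt and no reset: what is moved stays moved. The work goes in short steps, Python scripts to look and compute and a shell command to move; the robot and the scene stay as the last step left them, time stands still between calls to the robot, and variables do not carry over. Pictures are saved under pics/ and viewed, about 12 in all and at most 16, crops included, and the job is handed in when it is done.

```bash
ls; mkdir -p pics; python3 - <<'E'
from workcell import bot
import cv2
o=bot.get_obs();print(o['time'],o['ee_pos'],o['tcp_rot'],o['opening'])
for n in('top','side'):
    im=bot.camera(n);cv2.imwrite(f'pics/{n}0.png',im[:,:,::-1])
    c=bot.get_calibration(n);print(n,c)
    for s in('small','medium','large','largest'):
        for t in(f'pot_{s}_center',f'saucer_{s}'):
            print(t,[(round(d['confidence'],2),[round(x) for x in d['uv']]) for d in bot.mark_of(n,t)])
    for t in('square_cup_center','vase_center'):
        print(t,[(round(d['confidence'],2),[round(x) for x in d['uv']]) for d in bot.mark_of(n,t)])
print(bot.get_calibration('wrist'));print(bot.get_obs()['time'])
E
```

```text
pics
0.0 [ 0.23206935 -0.49837642  0.23056478] [-1.79921596e+02  1.29328422e-03  2.49695641e+01] 0.08533761946846039
top {'intrinsics': array([[501.88157174,   0.        , 321.71068777],
       [  0.        , 501.88157174, 228.0658356 ],
       [  0.        ,   0.        ,   1.        ]]), 'pose': array([[-0.02529124, -0.99810291,  0.05613323,  0.46497409],
       [-0.99962929,  0.02581634,  0.00864913, -0.05393192],
       [-0.01008187, -0.05589368, -0.99838582,  1.22654756],
       [ 0.        ,  0.        ,  0.        ,  1.        ]])}
pot_small_center [(0.57, [358, 218])]
saucer_small [(0.89, [309, 164])]
pot_medium_center [(0.85, [477, 233]), (0.66, [446, 252]), (0.61, [447, 289])]
saucer_medium [(0.9, [174, 249])]
pot_large_center [(0.77, [188, 195])]
saucer_large [(0.6, [388, 284])]
pot_largest_center [(0.66, [258, 222])]
saucer_largest [(0.94, [239, 282])]
square_cup_center [(0.83, [301, 264])]
vase_center [(0.17, [309, 163])]
side {'intrinsics': array([[462.06728532,   0.        , 319.14112654],
       [  0.        , 462.06728532, 241.21422878],
       [  0.        ,   0.   
[... 535 characters left out ...]
[]
saucer_largest [(0.66, [265, 203])]
square_cup_center [(0.62, [281, 229]), (0.57, [265, 199]), (0.19, [328, 201])]
vase_center [(0.88, [380, 334]), (0.56, [328, 194])]
{'intrinsics': array([[371.64829954,   0.        , 318.64087795],
       [  0.        , 371.64829954, 228.084774  ],
       [  0.        ,   0.        ,   1.        ]]), 'T_tool_cam': array([[ 1.47221766e-04, -9.55927216e-01, -2.93603705e-01,
         7.49544184e-02],
       [ 9.99999854e-01, -1.21845326e-05,  5.41101041e-04,
        -2.87115135e-05],
       [-5.20830636e-04, -2.93603742e-01,  9.55927074e-01,
        -1.43657522e-01],
       [ 0.00000000e+00,  0.00000000e+00,  0.00000000e+00,
         1.00000000e+00]])}
1.1
```

View pics/top0.png

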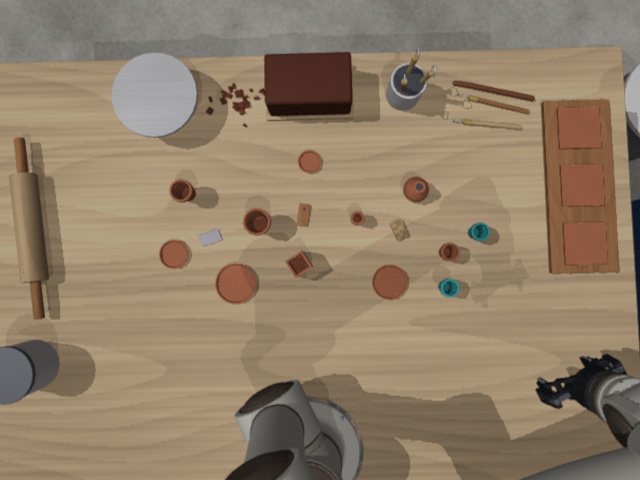

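View pics/side0.png

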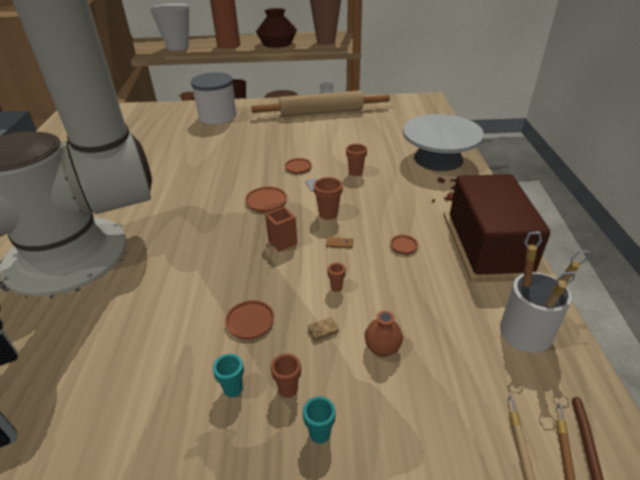

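The top view shows terracotta pots at small (358,218), medium (448,252), large (181,190) and largest (257,222). The saucers are at small (310,161), medium (174,254), large (390,282) and largest (237,284). The cup is at (300,264) and the vase at (416,189). There are three candidates for the medium pot: (448,252), which is terracotta, and (479,231) and (449,288), which are turquoise look-alikes. The terracotta one is mine.

```bash
cat > h.py <<'E'
import numpy as np, cv2
from workcell import bot
from scipy.spatial.transform import Rotation as Ro
def ray(n,uv,pose=None):
    c=bot.get_calibration(n);K=c['intrinsics'];uv=np.array(uv,float)
    x=(uv[0]-K[0,2])/K[0,0];y=(uv[1]-K[1,2])/K[1,1]
    if n=='wrist':
        r=np.hypot(x,y);s=np.sin(r)/r if r>1e-9 else 1.;d=np.array([x*s,y*s,np.cos(r)])
        p,e=pose;T=np.eye(4);T[:3,:3]=Ro.from_euler('xyz',e,degrees=True).as_matrix();T[:3,3]=p
        M=T@c['T_tool_cam']
    else: d=np.array([x,y,1.]);M=c['pose']
    d=M[:3,:3]@d;return M[:3,3],d/np.linalg.norm(d)
def tri(*rs):
    A=sum(np.eye(3)-np.outer(d,d) for o,d in rs);b=sum((np.eye(3)-np.outer(d,d))@o for o,d in rs)
    p=np.linalg.solve(A,b);return p,max(np.linalg.norm(np.cross(p-o,d)) for o,d in rs)
def atz(r,z): o,d=r;return o+d*(z-o[2])/d[2]
def go(x,y,z,yaw=None):
    """shift to target in tool cm, and turn about tool z (rad)"""
    o=bot.get_obs();R=Ro.from_euler('xyz',o['tcp_rot'],degrees=True)
    d=R.inv().apply(np.array([x,y,z])-o['ee_pos'])*100
    rv=0 if yaw is None else (R.inv()*Ro.from_euler('xyz',[180,0,yaw],degrees=True)).as_rotvec()
    return np.round(d,2),np.round(rv,3)
E
cat > m.py <<'E'
from h import *
H=dict(pot_small=.05,pot_medium=.06,pot_large=.07,pot_largest=.08)
T={'pot_small_center':((358,218),(338,277)),'pot_medium_center':((448,252),(286,375)),'pot_large_center':((181,190),(356,160)),'pot_largest_center':((257,222),(328,198)),
'saucer_small':((310,161),(404,245)),'saucer_medium':((174,254),(298,166)),'saucer_large':((390,282),(250,320)),'saucer_largest':((237,284),(266,200)),'square_cup_center':((300,264),(281,229)),'vase_center':((416,189),(384,335))}
for n in('top','side'): bot.camera(n)
for t,g in T.items():
    out=[];rs=[]
    for n,p in zip(('top','side'),g):
        k=[d['uv'] for d in bot.mark_of(n,t) if np.hypot(*(np.array(d['uv'])-p))<12]
        mk=[d for d in bot.masks_of(n,t) if np.hypot(*(np.array(d['extent']).reshape(2,2).mean(0)-p))<14]
        e=np.array(mk[0]['extent']) if mk else None
        uv=k[0] if k else None
        if t[0]=='s' and t[1]=='a' and e is not None:
            w=mk[0]['pixels'].astype(np.uint8);cs=max(cv2.findContours(w,0,1)[0],key=len);el=cv2.fitEllipse(cs)[0]
            out.append((n,'ellipse z10',atz(ray(n,el),.01).round(4)[:2]))
        z={'s':.0}.get(t[0],.03) if t[:2]!='sq' else .035
        if t[:3]=='pot': z=H[t[:-7]]/2
        if uv is not None: rs.append(ray(n,uv)); out.append((n,'mark',atz(rs[-1],z).round(4)[:2],np.round(uv,1)))
        else: out.append((n,'nomark', None if e is None else e))
    print(t,tri(*rs) if len(rs)==2 else '');[print('   ',*x) for x in out]
print(bot.get_obs()['time'])
E
python3 m.py
```

```text
pot_small_center (array([ 0.54954248, -0.12233373,  0.01628021]), np.float64(0.001458317769023863))
    top mark [ 0.5475 -0.1218] [354.2 221. ]
    side mark [ 0.5505 -0.1313] [335.3 278.9]
pot_medium_center (array([ 0.46508941, -0.33807942,  0.03495146]), np.float64(0.0024462330439537472))
    top mark [ 0.4626 -0.3395] [447.  254.1]
    side mark [ 0.4671 -0.3344] [286.6 374.4]
pot_large_center (array([0.62295667, 0.27863358, 0.03562315]), np.float64(0.00556530366885131))
    top mark [0.6174 0.2789] [186.1 195.9]
    side mark [0.6287 0.2806] [357.1 160.5]
pot_largest_center (array([0.54889383, 0.10140026, 0.04251018]), np.float64(0.0036342682315316996))
    top mark [0.5527 0.1018] [260.2 220.8]
    side mark [0.5454 0.1047] [326.8 199.5]
saucer_small (array([ 0.69872271, -0.01416932, -0.00337702]), np.float64(0.005533338182992205))
    top ellipse z10 [ 0.6975 -0.0157]
    top mark [ 0.6925 -0.0137] [308.1 164.2]
    side ellipse z10 [ 0.6962 -0.0219]
    side mark [ 0.7034 -0.0176] [406.7 246.4]
saucer_medium (array([ 0.47927977,  0.31745607, -0.00103628]), np.float64(0.008252
[... 370 characters left out ...]
e z10 [ 0.3994 -0.2079]
    side mark [ 0.3993 -0.2023] [250.5 321.1]
saucer_largest (array([0.40880796, 0.16133949, 0.00706157]), np.float64(0.001505798967160947))
    top ellipse z10 [0.4045 0.169 ]
    top mark [0.41   0.1627] [238.5 281. ]
    side ellipse z10 [0.4065 0.1594]
    side mark [0.406  0.1718] [266.8 199.8]
square_cup_center (array([0.44726444, 0.01929215, 0.03080003]), np.float64(0.0019094795356658606))
    top mark [0.4492 0.0192] [296.1 263.6]
    side mark [0.4459 0.0136] [280.2 228.2]
vase_center (array([ 0.62014243, -0.266225  ,  0.02844967]), np.float64(0.005748394631776414))
    top mark [ 0.6257 -0.2663] [413.7 186.7]
    side mark [ 0.6141 -0.2679] [380.3 334.9]
3.2
```

```bash
python3 -c "
from h import *
print(go(.465,-.338,.2,-28))"
```

```text
(array([27.89, -4.73,  3.13]), array([-0.   ,  0.   ,  0.924]))
```

```bash
python3 -m pendant '[[[4,-0.7,0.4,0,0,0,100],[4,-0.7,0.4,0,0,0,100],[4,-0.7,0.4,0,0,0,100],[4,-0.7,0.4,0,0,0,100],[4,-0.7,0.4,0,0,0,100]]]' 40
python3 -m pendant '[[[4,-0.7,0.4,0,0,0,100],[4,-0.6,0.4,0,0,0,100],[0,0,0,0,0,0.12,100],[0,0,0,0,0,0.12,100],[0,0,0,0,0,0.12,100]]]'
python3 -m pendant '[[[0,0,0,0,0,0.12,100],[0,0,0,0,0,0.12,100],[0,0,0,0,0,0.12,100],[0,0,0,0,0,0.12,100],[0,0,0,0,0,0.08,100]]]'
python3 - <<'E'
from h import *
print(go(.465,-.338,.2,-28));o=bot.get_obs();im=bot.camera('wrist');cv2.imwrite('pics/w1.png',im[:,:,::-1])
p=(o['ee_pos'],o['tcp_rot']);print(p,o['time'])
for t,z in(('pot_medium_center',.06),('saucer_large',.01),('pot_small_center',.05)):
    for d in bot.masks_of('wrist',t): print(t,d['confidence'],d['extent'])
    for d in bot.mark_of('wrist',t): print(d['confidence'],d['uv'],atz(ray('wrist',d['uv'],p),z/2 if t[0]=='p' else 0))
E
```

```text
time: 3.62
ee_pos: [0.3985, -0.3842, 0.2111]
tcp_rot: [179.8, 0.1, 24.2]
wrist_force: [-0.4, -0.1, -0.1]
opening: 0.0858
time: 4.03
ee_pos: [0.4744, -0.331, 0.2007]
tcp_rot: [179.9, 0.0, 3.6]
wrist_force: [-0.2, 0.5, -0.2]
opening: 0.0856
time: 4.45
ee_pos: [0.4755, -0.3296, 0.2]
tcp_rot: [179.9, 0.0, -30.1]
wrist_force: [-0.6, -0.3, 0.2]
opening: 0.0857
(array([-0.49,  1.25,  0.  ]), array([ 0.001,  0.001, -0.036]))
(array([ 0.47554646, -0.32962923,  0.19998994]), array([ 1.79948036e+02,  3.52119032e-02, -3.00720440e+01])) 4.45
pot_medium_center 0.98 [356.5, 96.3, 415.4, 151.6]
pot_medium_center 0.75 [349.9, 261.7, 400.2, 317.9]
pot_medium_center 0.66 [306.4, 184.2, 358.4, 241.6]
0.96 [378.6, 119.4] [ 0.51427519 -0.41042574  0.03      ]
0.93 [374.3, 284.8] [ 0.38232062 -0.33646885  0.03      ]
0.72 [332.0, 208.2] [ 0.46676928 -0.33822726  0.03      ]
saucer_large 0.86 [212.1, 283.9, 290.7, 353.1]
0.9 [249.3, 315.4] [ 0.40123073 -0.20061743  0.        ]
pot_small_center 0.68 [85.4, 223.8, 127.9, 265.0]
0.57 [108.9, 239.7] [ 0.55178316 -0.12772334  0.025     ]
```

View pics/w1.png

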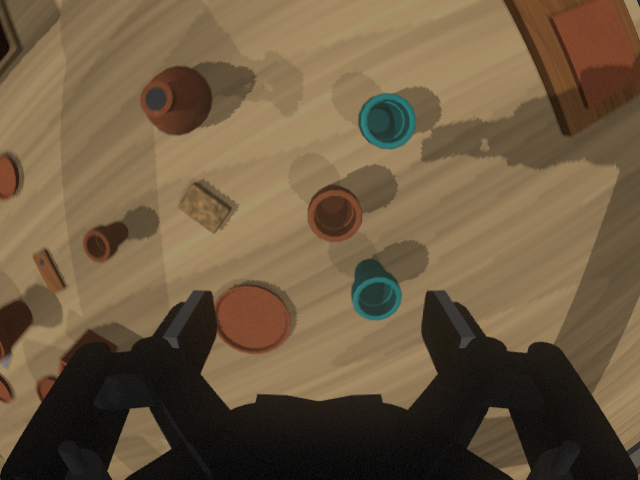

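Wrist view: the terracotta medium pot is at (334,213) and the turquoise look-alikes are at (387,121) and (376,291), both to be left alone. The large saucer is at (253,318), the vase at (176,100) and the small pot at (100,243).

```bash
cat > c.py <<'E'
from h import *
K=bot.get_calibration('wrist')
def proj(P,p):
    T=np.eye(4);T[:3,:3]=Ro.from_euler('xyz',p[1],degrees=True).as_matrix();T[:3,3]=p[0]
    M=np.linalg.inv(T@K['T_tool_cam']);q=P@M[:3,:3].T+M[:3,3]
    r=np.arctan2(np.hypot(q[:,0],q[:,1]),q[:,2]);s=r/np.hypot(q[:,0],q[:,1]);k=K['intrinsics']
    return np.c_[k[0,0]*q[:,0]*s+k[0,2],k[1,1]*q[:,1]*s+k[1,2]]
from scipy.optimize import minimize
def terr(im):
    h=cv2.cvtColor(im,cv2.COLOR_RGB2HSV);return ((h[...,0]<13)&(h[...,1]>115)&(h[...,2]>40)).astype(float)
SZ=dict(small=(.05,.034,.023,.058),medium=(.06,.044,.03,.072),large=(.07,.054,.037,.086),largest=(.08,.064,.044,.1))
a=np.linspace(0,2*np.pi,40)
def sil(kind,s,x,y,p,z0=0):
    h,D,f,S=SZ[s];c=lambda r,z:np.c_[x+r*np.cos(a),y+r*np.sin(a),0*a+z+z0]
    P=np.r_[c(S/2,.01),c(S/2,0)] if kind=='saucer' else np.r_[c(D/2,h),c(D/2,h-.018),c(f/2,0)]
    m=np.zeros((480,640),np.uint8);hull=cv2.convexHull(np.round(proj(P,p)*16).astype(np.int32))
    cv2.fillPoly(m,[hull],255,cv2.LINE_AA,4);return m/255.
def fit(im,p,kind,s,x,y,z0=0,mask=None):
    t=terr(im) if mask is None else mask.astype(float)
    b=sil(kind,s,x,y,p,z0);win=cv2.dilate((b>0).astype(np.uint8),np.ones((31,31)))
    f=lambda v:(np.abs(sil(kind,s,v[0]/1000,v[1]/1000,p,z0)-t)*win).sum()/b.sum()
    r=min((minimize(f,[x*1000+dx,y*1000+dy],method='Nelder-Mead',options=dict(initial_simplex=np.array([[0,0],[5,0],[0,5]])+[x*1000+dx,y*1000+dy],xatol=.1)) for dx,dy in((0,0),(5,5),(-5,-5))),key=lambda r:r.fun)
    return r.x/1000,round(r.fun,3)
def look():
    o=bot.get_obs();im=bot.camera('wrist');return im,(o['ee_pos'],o['tcp_rot'])
E
python3 - <<'E'
from c import *
im=cv2.imread('pics/w1.png')[:,:,::-1].copy();p=(np.array([ 0.47554646, -0.32962923,  0.19998994]),np.array([ 1.79948036e+02,  3.52119032e-02, -3.00720440e+01]))
print(fit(im,p,'pot','medium',.465,-.338),fit(im,p,'saucer','large',.398,-.202),fit(im,p,'pot','small',.55,-.123))
v=im.copy()
for k,s,x,y in(('pot','medium',.465,-.338),('saucer','large',.398,-.202),('pot','small',.55,-.123)):
    q=fit(im,p,k,s,x,y)[0];cs=cv2.findContours((sil(k,s,*q,p)>.5).astype(np.uint8),0,1)[0];cv2.drawContours(v,cs,-1,(0,255,0),1)
    if s=='medium':print(go(*q,.032,-28))
cv2.imwrite('pics/w1f.png',cv2.resize(v[150:370,60:420],None,fx=2,fy=2)[:,:,::-1])
E
```

```text
(array([ 0.46753743, -0.33967946]), np.float64(0.191)) (array([ 0.39564048, -0.19868636]), np.float64(0.112)) (array([ 0.55342407, -0.12535413]), np.float64(0.366))
(array([-0.19,  1.24, 16.81]), array([ 0.001,  0.   , -0.028]))
```

View pics/w1f.png

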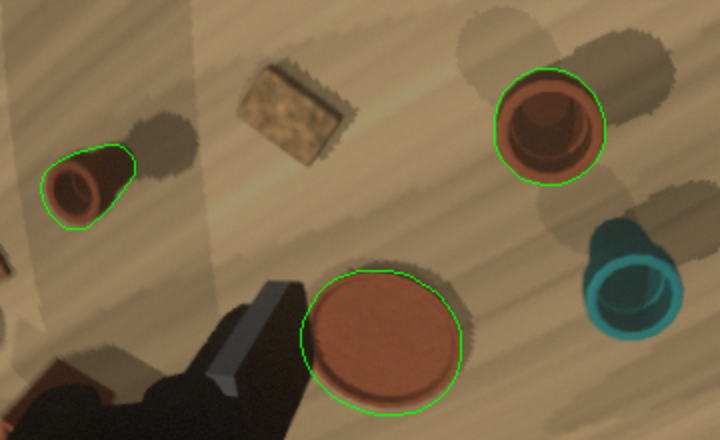

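The fits sit on the contours and agree with the two-view triangulation. The terracotta pot at (334,213) is confirmed as the medium one, so I'm going down on it.

```bash
python3 -m pendant '[[[-0.2,1.2,0,0,0,-0.03,100],[0,0,2,0,0,0,100],[0,0,4,0,0,0,100],[0,0,4,0,0,0,100],[0,0,3.5,0,0,0,100]]]'
python3 -c "
from h import *
print(go(.4675,-.3397,.032,-28))"
```

```text
time: 5.22
ee_pos: [0.472, -0.3431, 0.0708]
tcp_rot: [179.8, -1.0, -27.3]
wrist_force: [1.1, 0.2, 0.1]
opening: 0.0853
(array([-0.62, -0.11,  3.87]), array([ 0.003, -0.017,  0.012]))
```

```bash
python3 -m pendant '[[[-0.6,-0.1,1,0,-0.015,0,100],[0,0,1.3,0,0,0,100],[0,0,0,0,0,0,100]]]'
python3 -c "
from h import *
print(go(.4675,-.3397,.032,-28))"
```

```text
time: 5.47
ee_pos: [0.4627, -0.3365, 0.0396]
tcp_rot: [179.9, 0.7, -27.2]
wrist_force: [0.2, 0.3, -1.0]
opening: 0.0855
(array([0.58, 0.06, 0.75]), array([0.002, 0.012, 0.015]))
```

```bash
python3 -m pendant '[[[0.4,0,0.7,0,0.01,0.01,100],[0,0,0,0,0,0,100]]]'
python3 -c "
from h import *
print(go(.4675,-.3397,.032,-28))"
```

```text
time: 5.63
ee_pos: [0.4668, -0.3387, 0.0343]
tcp_rot: [179.9, 0.0, -27.7]
wrist_force: [-1.0, -0.3, 0.6]
opening: 0.0855
(array([0.11, 0.06, 0.23]), array([0.002, 0.   , 0.005]))
```

```bash
python3 -m pendant '[[[0.1,0,0.2,0,0,0,20],[0,0,0,0,0,0,20],[0,0,0,0,0,0,20],[0,0,0,0,0,0,20],[0,0,0,0,0,0,20]]]' 40
python3 -m pendant '[[[0,0,0,0,0,0,20],[0,0,0,0,0,0,20],[0,0,0,0,0,0,20]]]'
python3 -c "
from h import *
print(go(.4675,-.3397,.032,-28))"
```

```text
time: 6.05
ee_pos: [0.4704, -0.341, 0.0379]
tcp_rot: [179.8, -0.4, -27.7]
wrist_force: [-0.2, 0.1, -1.6]
opening: 0.0425
time: 6.3
ee_pos: [0.4706, -0.3411, 0.0384]
tcp_rot: [179.8, -0.4, -27.7]
wrist_force: [-0.5, 0.2, -0.4]
opening: 0.0421
(array([-0.34,  0.01,  0.64]), array([ 0.003, -0.008,  0.005]))
```

```bash
python3 -c "
from h import *
im=bot.camera('side');cv2.imwrite('pics/s1.png',cv2.resize(im[280:450,180:400],None,fx=3.5,fy=3.5,interpolation=2)[:,:,::-1])
print(bot.get_obs()['ee_pos'])"
```

```text
[ 0.47054578 -0.34109277  0.03838439]
```

View pics/s1.png

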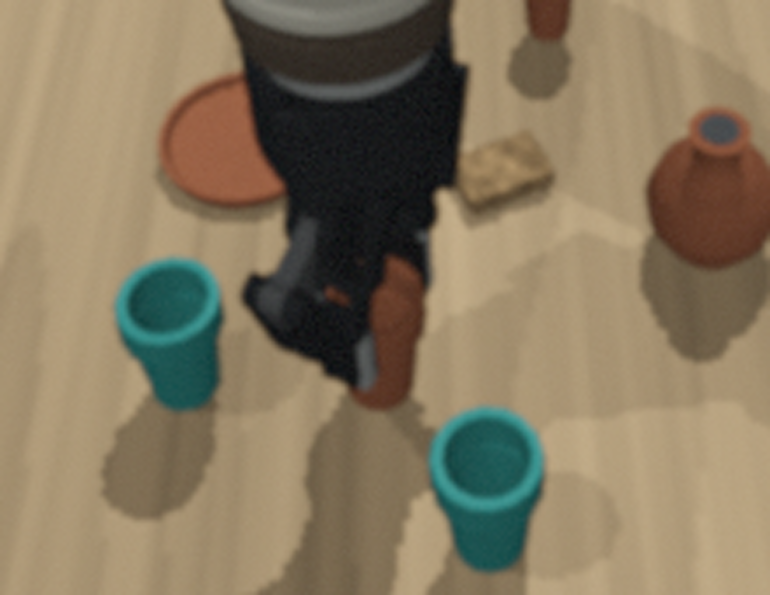

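Both turquoise pots stand clear, and the finger lies along the collar and upper wall, so the grip holds. Lifting.

```bash
python3 -m pendant '[[[0,0,-0.5,0,0,0,20],[0,0,-1.5,0,0,0,20],[0,0,-3,0,0,0,20],[0,0,-4,0,0,0,20],[0,0,-4,0,0,0,20]]]' 60
python3 -c "
from c import *
print(go(.4797,.318,.2,-28),bot.get_obs()['opening'])"
```

```text
time: 6.77
ee_pos: [0.4656, -0.3372, 0.1629]
tcp_rot: [180.0, 0.6, -27.7]
wrist_force: [0.9, -1.5, 0.1]
opening: 0.0416
(array([-29.23, -58.67,  -3.46]), array([0.001, 0.01 , 0.005])) 0.04158287157570968
```

```bash
python3 -m pendant '[[[-0.8,-1.6,-0.5,0,0,0,20],[-1.8,-3.6,-0.5,0,0,0,20],[-1.8,-3.6,-0.5,0,0,0,20],[-1.8,-3.6,-0.4,0,0,0,20],[-1.8,-3.6,-0.3,0,0,0,20]]]'
python3 -m pendant '[[[-1.8,-3.6,0,0,0,0,20],[-1.8,-3.6,0,0,0,0,20],[-1.8,-3.6,0,0,0,0,20],[-1.8,-3.6,0,0,0,0,20],[-1.8,-3.6,0,0,0,0,20]]]'
python3 -c "
from c import *
print(go(.4797,.318,.2,-28),bot.get_obs()['opening'])"
```

```text
time: 7.18
ee_pos: [0.4531, -0.1961, 0.1973]
tcp_rot: [-178.4, -0.3, -24.3]
wrist_force: [0.8, -0.1, -0.1]
opening: 0.0414
time: 7.6
ee_pos: [0.3968, -0.0861, 0.2103]
tcp_rot: [-173.8, -0.4, -16.5]
wrist_force: [0.1, -0.2, -0.0]
opening: 0.0418
(array([ -3.54, -40.76,   5.42]), array([-0.108,  0.004,  0.201])) 0.04182860494931636
```

```bash
python3 -m pendant '[[[-0.2,-2,0.3,-0.05,0,0.05,20],[-0.2,-2,0.3,-0.05,0,0.05,20],[-0.2,-2.5,0.3,-0.03,0,0.03,20],[-0.4,-2.5,0.2,-0.02,0,0.03,20],[-0.6,-2.5,0.2,0,0,0.02,20]]]'
python3 -c "
from c import *
print(go(.4797,.318,.2,-20),bot.get_obs()['opening'])"
```

```text
time: 8.02
ee_pos: [0.3714, -0.1028, 0.2072]
tcp_rot: [-176.6, 0.1, -17.9]
wrist_force: [0.1, -0.2, -1.3]
opening: 0.0416
(array([ -2.63, -43.26,   3.26]), array([-0.059,  0.003,  0.037])) 0.04159502582470675
```

```bash
python3 -c "
from c import *
o=bot.get_obs();print({k:np.round(v,2) for k,v in o.items()})"
```

```text
{'time': np.float64(8.02), 'q': array([-17.96, -17.79, -13.37,  94.56,   3.35, 179.94]), 'qd': array([ 1.07, -9.55, -9.08,  1.5 , 11.95, -0.06]), 'joint_efforts': array([ -0.19, -26.16,  47.98,  -0.08,  -0.46,   0.  ]), 'ee_pos': array([ 0.37, -0.1 ,  0.21]), 'tcp_rot': array([-1.7665e+02,  1.4000e-01, -1.7900e+01]), 'wrist_force': array([ 0.07, -0.17, -1.26]), 'torque': array([-0.03, -0.02, -0.04]), 'opening': np.float64(0.04)}
```

Joint 6 is at its limit (yaw = q1 − q6 + 180), so yaw has to be larger on the left side. I'll turn to about 60°.

```bash
python3 -m pendant '[[[0,0,0,-0.05,0,-0.05,20],[0,0,0,0,0,-0.12,20],[0,0,0,0,0,-0.12,20],[0,0,0,0,0,-0.12,20],[0,0,0,0,0,-0.12,20]]]'
python3 -m pendant '[[[0,0,0,0,0,-0.12,20],[0,0,0,0,0,-0.12,20],[0,0,0,0,0,-0.12,20],[0,0,0,0,0,-0.12,20],[0,0,0,0,0,-0.12,20]]]'
python3 -c "
from c import *
print(go(.4797,.318,.2,60),bot.get_obs()['opening'])"
```

```text
time: 8.43
ee_pos: [0.3699, -0.1017, 0.2056]
tcp_rot: [-179.2, -0.1, 13.2]
wrist_force: [0.0, -0.3, -0.4]
opening: 0.0416
time: 8.85
ee_pos: [0.3693, -0.1006, 0.2039]
tcp_rot: [-179.1, -0.8, 49.0]
wrist_force: [0.4, -0.7, -1.3]
opening: 0.0414
(array([ 38.84, -19.09,   1.21]), array([-0.014, -0.015, -0.191])) 0.041386437822488326
```

```bash
python3 -m pendant '[[[1.5,-0.7,0,-0.01,-0.01,0,20],[3.5,-1.7,0,0,0,-0.02,20],[3.5,-1.7,0,0,0,-0.02,20],[3.5,-1.7,0,0,0,-0.02,20],[3.5,-1.7,0,0,0,-0.02,20]]]'
python3 -m pendant '[[[3.5,-1.7,0,0,0,0,20],[3.5,-1.7,0,0,0,0,20],[3.5,-1.7,0,0,0,0,20],[3,-1.5,0,0,0,0,20],[1.5,-0.7,0,0,0,0,20]]]'
python3 -c "
from c import *
print(go(.4797,.318,.2,60),bot.get_obs()['opening'])"
```

```text
time: 9.27
ee_pos: [0.4082, 0.0683, 0.2038]
tcp_rot: [-179.5, -0.3, 53.7]
wrist_force: [1.2, -1.7, -0.9]
opening: 0.0415
time: 9.68
ee_pos: [0.4369, 0.245, 0.2035]
tcp_rot: [-179.1, -0.4, 53.8]
wrist_force: [0.7, -1.2, -0.7]
opening: 0.0414
(array([ 8.42, -0.86,  0.42]), array([-0.015, -0.008, -0.109])) 0.041387307556614794
```

```bash
python3 -m pendant '[[[1,0,0,-0.015,-0.008,0,20],[0,0,0,0,0,0,20],[0,0,0,0,0,0,20]]]'
python3 - <<'E'
from c import *
im,p=look();cv2.imwrite('pics/w2.png',im[:,:,::-1]);print(p)
print(fit(im,p,'saucer','medium',.4797,.318),fit(im,p,'saucer','largest',.406,.165),fit(im,p,'pot','large',.621,.279),fit(im,p,'pot','largest',.549,.102))
E
```

```text
time: 9.93
ee_pos: [0.442, 0.2579, 0.201]
tcp_rot: [-179.7, 0.2, 54.0]
wrist_force: [-0.3, 0.2, 0.0]
opening: 0.0415
(array([0.44202869, 0.25786553, 0.20097536]), array([-179.69539764,    0.186578  ,   54.03644398]))
(array([0.47810798, 0.31930745]), np.float64(0.062)) (array([0.38248837, 0.16740048]), np.float64(0.318)) (array([0.62541164, 0.28318524]), np.float64(0.091)) (array([0.54787367, 0.10374778]), np.float64(0.11))
```

View pics/w2.png

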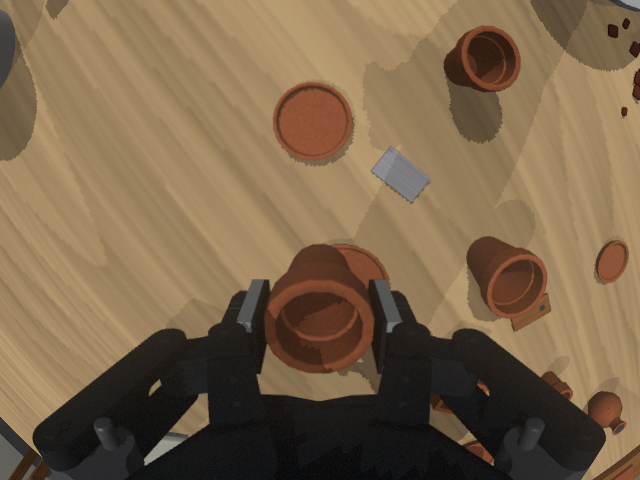

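The picture shows the medium saucer at (313,121), the large pot at (485,58), the largest pot at (508,280), and the held pot upright between the pads with its rim centre at about (320,325). Next I'll fit the held pot's pose in the hand.

```bash
cat >> c.py <<'E'
def held(im,p,s):
    R=Ro.from_euler('xyz',p[1],degrees=True);t=terr(im);h=SZ[s][0]
    def S(v):
        q=p[0]+R.apply([v[0]/1000,0,v[1]/1000]);return sil('pot',s,q[0],q[1],p,q[2]-h)
    win=np.zeros((480,640));win[200:400,240:400]=1;win[:287,340:]=0
    f=lambda v:(np.abs(S(v)-t)*win).sum()/1000
    r=minimize(f,[-2,-20],method='Nelder-Mead',options=dict(initial_simplex=[[-2,-20],[3,-20],[-2,-14]]));return r.x,r.fun
E
python3 - <<'E'
from c import *
im=cv2.imread('pics/w2.png')[:,:,::-1].copy();p=(np.array([0.44202869, 0.25786553, 0.20097536]),np.array([-179.69539764,    0.186578  ,   54.03644398]))
print('rim centre in tool x,z mm',held(im,p,'medium'))
print(go(.4781,.3193,.2,None))
E
```

```text
rim centre in tool x,z mm (array([ -5.81279387, -18.34668748]), np.float64(0.2784745098039216))
(array([ 7.12, -0.71,  0.07]), np.int64(0))
```

```bash
python3 -m pendant '[[[3.5,-0.3,0,0,0,0,20],[3,-0.3,0.5,0,0,0,20],[0.8,0,2,0,0,0,20],[0,0,3,0,0,0,20],[0,0,3,0,0,0,20]]]'
python3 -m pendant '[[[0,0,3,0,0,0,20],[0,0,1,0,0,0,20],[0,0,0.3,0,0,0,20],[0,0,0,0,0,0,20]]]'
python3 -c "
from c import *
R=Ro.from_euler('xyz',bot.get_obs()['tcp_rot'],degrees=True)
t=np.array([.4781,.3193,.06])+R.apply([.0045,0,0]);print(go(*t,54))"
```

```text
time: 10.4
ee_pos: [0.4833, 0.3189, 0.1208]
tcp_rot: [-179.7, -0.5, 53.6]
wrist_force: [0.5, -0.5, -0.9]
opening: 0.0414
time: 10.73
ee_pos: [0.4811, 0.3137, 0.071]
tcp_rot: [-179.5, -0.0, 53.3]
wrist_force: [0.4, -0.3, -0.5]
opening: 0.0412
(array([ 0.72, -0.57,  1.11]), array([-0.009, -0.001, -0.012]))
```

```bash
python3 -m pendant '[[[0.7,-0.5,0.3,-0.009,0,0,20],[0,0,0.5,0,0,0,20],[0,0,0,0,0,0,20],[0,0,0,0,0,0,20]]]'
python3 -c "
from c import *
R=Ro.from_euler('xyz',bot.get_obs()['tcp_rot'],degrees=True)
t=np.array([.4781,.3193,.05])+R.apply([.0045,0,0]);print(go(*t,54))"
```

```text
time: 11.07
ee_pos: [0.4837, 0.3238, 0.0684]
tcp_rot: [179.8, -0.5, 53.2]
wrist_force: [0.5, -0.5, -0.1]
opening: 0.0414
(array([-0.26, -0.19,  1.84]), array([ 0.003, -0.008, -0.014]))
```

```bash
python3 -m pendant '[[[-0.2,-0.2,0.8,0,-0.008,0,20],[0,0,0.8,0,0,0,20],[0,0,0.6,0,0,0,20]]]'
python3 -c "
from c import *
R=Ro.from_euler('xyz',bot.get_obs()['tcp_rot'],degrees=True)
t=np.array([.4781,.3193,.047])+R.apply([.0045,0,0]);print(go(*t,54))"
```

```text
time: 11.32
ee_pos: [0.4822, 0.3247, 0.048]
tcp_rot: [179.7, -0.2, 53.2]
wrist_force: [0.8, -0.2, -0.7]
opening: 0.0413
(array([-0.23, -0.01,  0.1 ]), array([ 0.005, -0.004, -0.013]))
```

```bash
python3 -m pendant '[[[-0.2,0,0.2,0,0,0,20],[0,0,0.2,0,0,0,20]]]'
python3 -m pendant '[[[0,0,0.2,0,0,0,20],[0,0,0.2,0,0,0,20]]]'
python3 -c "
from c import *
R=Ro.from_euler('xyz',bot.get_obs()['tcp_rot'],degrees=True)
t=np.array([.4781,.3193,.043])+R.apply([.0045,0,0]);print(go(*t,54))"
```

```text
time: 11.48
ee_pos: [0.4802, 0.3226, 0.0419]
tcp_rot: [179.8, -0.1, 53.3]
wrist_force: [-1.5, -5.7, 36.3]
opening: 0.0411
time: 11.65
ee_pos: [0.4807, 0.3232, 0.0421]
tcp_rot: [179.7, -0.3, 53.3]
wrist_force: [-7.1, -4.1, 17.3]
opening: 0.0418
(array([-0.01,  0.02, -0.1 ]), array([ 0.004, -0.006, -0.013]))
```

Contact. Releasing.

```bash
python3 -m pendant '[[[0,0,0,0,0,0,85],[0,0,0,0,0,0,85],[0,0,0,0,0,0,85],[0,0,-1,0,0,0,85],[0,0,-3,0,0,0,85]]]'
python3 -m pendant '[[[0,0,-4,0,0,0,100],[0,0,-4,0,0,0,100],[-1,0,-4,0,0,0,100],[-3,0,-2,0,0,0,100],[-2,0,0,0,0,0,100]]]'
python3 - <<'E'
from c import *
im,p=look();cv2.imwrite('pics/w3.png',im[:,:,::-1]);print(p)
print(fit(im,p,'saucer','medium',.478,.319),fit(im,p,'pot','large',.623,.281),fit(im,p,'pot','largest',.548,.103))
for d in bot.mark_of('wrist','pot_medium_center')[:2]: print(d['confidence'],d['uv'],atz(ray('wrist',d['uv'],p),.035))
print(go(.623,.281,.2,54))
E
```

```text
time: 12.07
ee_pos: [0.4781, 0.3212, 0.0783]
tcp_rot: [179.9, 0.1, 53.3]
wrist_force: [-0.2, 0.3, 0.3]
opening: 0.0724
time: 12.48
ee_pos: [0.4418, 0.2737, 0.2285]
tcp_rot: [179.9, 0.0, 53.3]
wrist_force: [-0.3, 0.4, 0.3]
opening: 0.0858
(array([0.44178318, 0.27371787, 0.22851919]), array([1.79861732e+02, 9.48389852e-03, 5.33420341e+01]))
(array([0.47686581, 0.31808661]), np.float64(0.087)) (array([0.62654347, 0.28176065]), np.float64(0.136)) (array([0.54790459, 0.10247119]), np.float64(0.123))
0.59 [320.5, 131.3] [0.48073271 0.32223367 0.035     ]
(array([11.52, 14.08,  2.66]), array([ 0.002,  0.002, -0.013]))
```

View pics/w3.png

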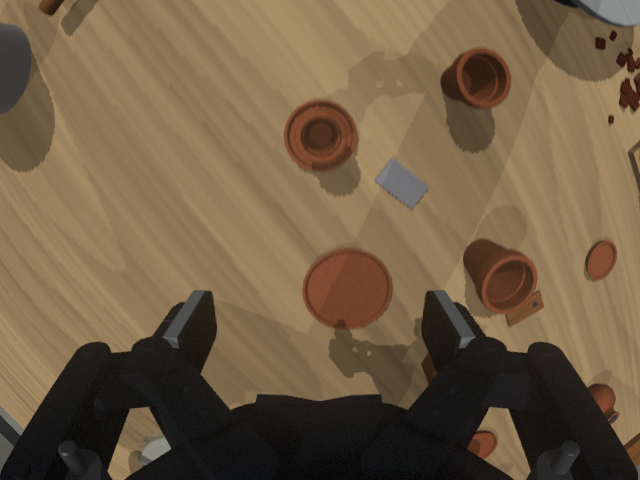

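The medium pot sits concentric in its saucer at (320,134), upright.

```bash
python3 - <<'E'
from c import *
im=cv2.imread('pics/w3.png')[:,:,::-1].copy();p=(np.array([0.44178318, 0.27371787, 0.22851919]), np.array([1.79861732e+02, 9.48389852e-03, 5.33420341e+01]))
print(fit(im,p,'saucer','largest',.407,.165),atz(ray('wrist',(321.5,133.5),p),.065))
print(go(.6258,.2820,.17,54))
E
python3 -m pendant '[[[1.5,2,0,0,0,0,100],[2.5,3,0.5,0,0,0,100],[2.5,3,0.5,0,0,0,100],[2.5,3,1,0,0,0,100],[2.5,3,1,0,0,0,100]]]'
python3 -c "
from h import *
print(go(.6258,.2820,.042,54))"
```

```text
(array([0.40112429, 0.16485969]), np.float64(0.078)) [0.48079841 0.32133536 0.065     ]
(array([11.78, 14.24,  5.66]), array([ 0.002,  0.002, -0.013]))
time: 13.0
ee_pos: [0.6244, 0.2832, 0.2028]
tcp_rot: [179.7, -0.4, 53.5]
wrist_force: [0.2, -0.1, 0.4]
opening: 0.0854
(array([-0.13,  0.11, 16.08]), array([ 0.005, -0.007, -0.008]))
```

```bash
python3 -m pendant '[[[0,0,2,0,0,0,100],[0,0,4,0,0,0,100],[0,0,4,0,0,0,100],[0,0,3,0,0,0,100],[0,0,1.5,0,0,0,100]]]'
python3 -c "
from h import *
print(go(.6258,.2820,.042,54))"
```

```text
time: 13.42
ee_pos: [0.6366, 0.2849, 0.0443]
tcp_rot: [179.8, -0.2, 53.3]
wrist_force: [-0.6, -0.3, -0.5]
opening: 0.0853
(array([-0.88, -0.7 ,  0.22]), array([ 0.003, -0.003, -0.013]))
```

```bash
python3 -m pendant '[[[-0.9,-0.7,0.3,0,0,0,100],[-0.2,-0.1,0.2,0,0,0,100]]]'
python3 -c "
from h import *
print(go(.6258,.2820,.042,54))"
```

```text
time: 13.58
ee_pos: [0.621, 0.28, 0.0304]
tcp_rot: [-179.9, 0.4, 53.3]
wrist_force: [-1.4, -0.9, -0.3]
opening: 0.0855
(array([ 0.44,  0.26, -1.16]), array([-0.003,  0.007, -0.013]))
```

```bash
python3 -m pendant '[[[0.3,0.2,-0.7,0,0,0,100],[0.1,0.1,-0.2,0,0,0,100]]]'
python3 -c "
from h import *
print(go(.6258,.2820,.042,54))"
```

```text
time: 13.75
ee_pos: [0.6251, 0.2814, 0.0377]
tcp_rot: [-179.7, 0.6, 53.3]
wrist_force: [-0.3, 0.6, 1.0]
opening: 0.0853
(array([ 0.09,  0.02, -0.43]), array([-0.005,  0.01 , -0.013]))
```

```bash
python3 -m pendant '[[[0,0,-0.1,0,0,0,25],[0,0,0,0,0,0,25],[0,0,0,0,0,0,25],[0,0,0,0,0,0,25],[0,0,0,0,0,0,25]]]' 60
python3 -m pendant '[[[0,0,0,0,0,0,25],[0,0,-0.7,0,0,0,25],[0,0,-2,0,0,0,25]]]'
python3 -c "
from h import *
print(go(.6258,.2820,.2,90))"
```

```text
time: 14.17
ee_pos: [0.6291, 0.2833, 0.0442]
tcp_rot: [-180.0, 0.1, 53.3]
wrist_force: [1.2, 0.0, -1.0]
opening: 0.0524
time: 14.42
ee_pos: [0.6273, 0.2824, 0.0677]
tcp_rot: [-179.8, 0.5, 53.3]
wrist_force: [-0.1, 0.5, -1.8]
opening: 0.052
(array([ -0.23,  -0.14, -13.23]), array([-0.006,  0.007, -0.641]))
```

```bash
python3 -m pendant '[[[0,0,-3.5,0,0,0,25],[0,0,-4,0,0,0,25],[0,0,-3,0,0,0,25],[0,0,-1,0,0,0,25],[0,0,0,0,0,0,25]]]'
python3 -c "
from h import *
print(go(.3957,-.1992,.2,53))"
```

```text
time: 14.83
ee_pos: [0.6271, 0.2822, 0.1919]
tcp_rot: [-179.8, 0.4, 53.3]
wrist_force: [-0.2, 0.5, -0.4]
opening: 0.052
(array([-52.42,  10.26,  -0.44]), array([-0.003,  0.008,  0.005]))
```

```bash
python3 -m pendant '[[[-1.5,0.3,0,0,0,0,25],[-3,0.6,0,0,0,0,25],[-3.5,0.7,0,0,0,0,25],[-3.5,0.7,0,0,0,0,25],[-3.5,0.7,0,0,0,0,25]]]'
python3 -m pendant '[[[-3.5,0.7,0,0,0,0,25],[-3.5,0.7,0,0,0,0,25],[-3.5,0.7,0,0,0,0,25],[-3.5,0.7,0,0,0,0,25],[-3.5,0.7,0,0,0,0,25]]]'
python3 -c "
from h import *
print(go(.354,-.255,.2,53),bot.get_obs()['opening'])"
```

```text
time: 15.25
ee_pos: [0.5602, 0.1453, 0.1879]
tcp_rot: [-179.7, 0.5, 53.7]
wrist_force: [0.1, -0.3, -0.6]
opening: 0.0519
time: 15.67
ee_pos: [0.4773, -0.0231, 0.1838]
tcp_rot: [-179.5, 0.7, 53.8]
wrist_force: [0.3, -0.2, -1.0]
opening: 0.0525
(array([-26.01,   3.74,  -1.34]), array([-0.008,  0.012,  0.014])) 0.05247813819789116
```

```bash
python3 -m pendant '[[[-3.5,0.5,-0.3,0,0,0,25],[-3.5,0.5,-0.3,0,0.01,0,25],[-3.5,0.5,-0.3,0,0,0,25],[-3.5,0.5,-0.3,0,0,0,25],[-3.5,0.5,-0.3,0,0,0,25]]]'
python3 -m pendant '[[[-3.5,0.5,-0.3,0,0,0,25],[-2.5,0.3,0,0,0,0,25],[-1.5,0.2,0,0,0,0,25],[0,0,0,0,0,0,25],[0,0,0,0,0,0,25]]]'
python3 - <<'E'
from c import *
im,p=look();cv2.imwrite('pics/w4.png',im[:,:,::-1]);print(p)
q,f=fit(im,p,'saucer','large',.396,-.2);print(q,f,held(im,p,'large'),fit(im,p,'pot','small',.553,-.125))
print(go(*q,.2))
E
```

```text
time: 16.08
ee_pos: [0.3865, -0.185, 0.1952]
tcp_rot: [-179.3, 0.2, 53.9]
wrist_force: [1.0, 0.3, -0.7]
opening: 0.0522
time: 16.5
ee_pos: [0.3428, -0.2584, 0.1953]
tcp_rot: [-179.2, 0.3, 53.4]
wrist_force: [-0.2, -0.2, -0.8]
opening: 0.052
(array([ 0.34282182, -0.2583895 ,  0.19529983]), array([-179.16538634,    0.27021065,   53.38941544]))
[ 0.39796935 -0.20324731] 0.047 (array([ -1.94382769, -25.36806619]), np.float64(0.4104)) (array([ 0.553, -0.125]), np.float64(nan))
(array([ 7.68,  1.14, -0.53]), np.int64(0))c.py:21: RuntimeWarning: invalid value encountered in scalar divide
  f=lambda v:(np.abs(sil(kind,s,v[0]/1000,v[1]/1000,p,z0)-t)*win).sum()/b.sum()
```

View pics/w4.png

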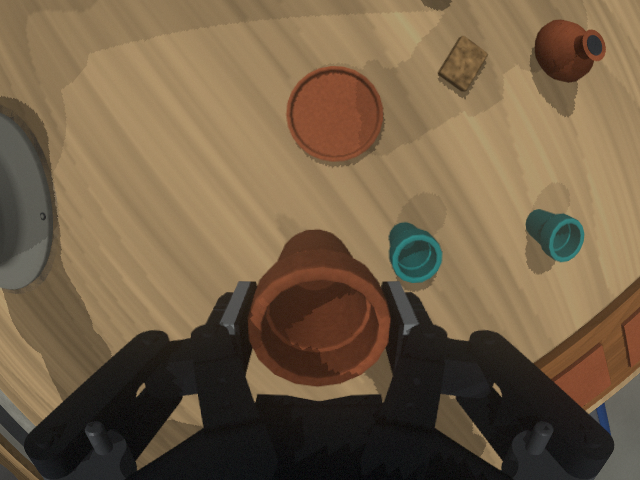

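The large saucer is at (335,115), the held pot is upright, and the turquoise pots are undisturbed at (415,252) and (555,235).

```bash
python3 -m pendant '[[[3.5,0.5,0,-0.012,0,0,25],[3,0.5,0.5,0,0,0,25],[1.4,0.1,2,0,0,0,25],[0,0,3,0,0,0,25],[0,0,3,0,0,0,25]]]'
python3 -m pendant '[[[0,0,2.5,0,0,0,25],[0,0,1.2,0,0,0,25]]]'
cat > g.py <<'E'
import sys
from c import *
x,y,z,off,yaw=map(float,sys.argv[1:6])
R=Ro.from_euler('xyz',bot.get_obs()['tcp_rot'],degrees=True)
t=np.array([x,y,z])+R.apply([off/1000,0,0]);print(*go(*t,yaw))
E
python3 g.py .3978 -.2028 .052 2.5 53.4
```

```text
time: 16.97
ee_pos: [0.4049, -0.1966, 0.1117]
tcp_rot: [179.6, 0.1, 53.5]
wrist_force: [-0.5, 0.2, -0.5]
opening: 0.0521
time: 17.13
ee_pos: [0.4048, -0.1928, 0.0692]
tcp_rot: [179.8, 0.1, 53.8]
wrist_force: [0.4, -0.3, -1.0]
opening: 0.0522
[-0.97  0.02  1.73] [0.003 0.002 0.007]
```

```bash
python3 -m pendant '[[[-0.7,0,0,0,0,0,25],[-0.2,0,0,0,0,0,25]]]'
python3 g.py .3978 -.2028 .052 2.5 53.4
```

```text
time: 17.3
ee_pos: [0.3982, -0.1969, 0.0655]
tcp_rot: [-179.8, 0.2, 54.1]
wrist_force: [-0.4, -0.5, -1.0]
opening: 0.0522
[-0.24  0.32  1.35] [-0.003  0.003  0.012]
```

```bash
python3 -m pendant '[[[-0.2,0.3,0.4,0,0,0,25],[-0.1,0.1,0.4,0,0,0,25],[0,0,0.3,0,0,0,25]]]'
python3 g.py .3978 -.2028 .049 2.5 53.4
```

```text
time: 17.55
ee_pos: [0.401, -0.2023, 0.0566]
tcp_rot: [180.0, 0.1, 54.1]
wrist_force: [-0.0, 0.2, -1.2]
opening: 0.052
[ 0.02 -0.23  0.76] [0.    0.002 0.013]
```

```bash
python3 -m pendant '[[[0,-0.2,0.4,0,0,0,25],[0,0,0.3,0,0,0,25]]]'
python3 -m pendant '[[[0,0,0.2,0,0,0,25],[0,0,0.1,0,0,0,25]]]'
python3 g.py .3978 -.2028 .049 2.5 53.4
```

```text
time: 17.72
ee_pos: [0.4001, -0.2018, 0.0502]
tcp_rot: [179.9, 0.1, 54.1]
wrist_force: [-0.1, 0.2, -1.6]
opening: 0.0522
time: 17.88
ee_pos: [0.4003, -0.2018, 0.0475]
tcp_rot: [179.8, 0.1, 54.1]
wrist_force: [-4.1, 3.9, 13.5]
opening: 0.0523
[ 0.03 -0.14 -0.15] [0.003 0.001 0.012]
```

```bash
python3 -m pendant '[[[0,0,0,0,0,0,95],[0,0,0,0,0,0,95],[0,0,0,0,0,0,95],[0,0,-1,0,0,0,95],[0,0,-3,0,0,0,95]]]'
python3 -m pendant '[[[0,0,-4,0,0,0,100],[0,0,-4,0,0,0,100],[-1,0,-4,0,0,0,100],[-2,0,-1,0,0,0,100],[-1,0,0,0,0,0,100]]]'
python3 - <<'E'
from c import *
im,p=look();cv2.imwrite('pics/w5.png',im[:,:,::-1]);print(p)
q,f=fit(im,p,'saucer','large',.396,-.2);print(q,f,fit(im,p,'pot','small',.553,-.125))
print(go(.553,-.1254,.2,0))
E
```

```text
time: 18.3
ee_pos: [0.398, -0.2006, 0.0846]
tcp_rot: [-179.8, 0.2, 54.1]
wrist_force: [0.3, -0.0, 0.1]
opening: 0.0812
time: 18.72
ee_pos: [0.3749, -0.2323, 0.2271]
tcp_rot: [179.9, 0.1, 54.3]
wrist_force: [-0.6, 0.5, -0.1]
opening: 0.0853
(array([ 0.37485065, -0.23227239,  0.22707877]), array([1.79866380e+02, 1.30321274e-01, 5.42630560e+01]))
[ 0.3974921  -0.20362088] 0.068 (array([ 0.55656805, -0.12631498]), np.float64(0.315))
(array([19.18,  8.19,  2.62]), array([0.003, 0.001, 0.946]))
```

View pics/w5.png

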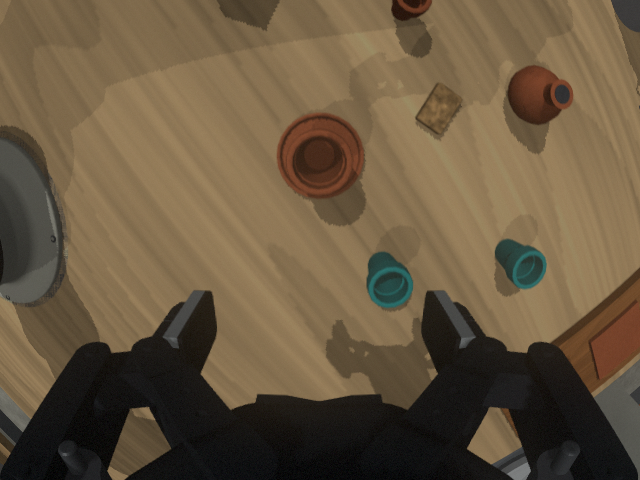

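```bash
python3 -m pendant '[[[1.5,0.8,0,0,0,0,100],[2.5,1.4,0.5,0,0,0,100],[2.5,1.4,0.5,0,0,0,100],[2.5,1.4,0.5,0,0,0,100],[2.5,1.4,0.5,0,0,0,100]]]'
python3 -m pendant '[[[1,0.6,0,0,0,0,100],[0,0,0,0,0,0,100],[0,0,0,0,0,0,100]]]'
python3 - <<'E'
from c import *
p5=(np.array([ 0.37485065, -0.23227239,  0.22707877]), np.array([1.79866380e+02, 1.30321274e-01, 5.42630560e+01]))
print('large pot',atz(ray('wrist',(320,158),p5),.075))
im,p=look();cv2.imwrite('pics/w6.png',im[:,:,::-1]);print(p)
q,f=fit(im,p,'pot','small',.553,-.1254);print(q,f,fit(im,p,'saucer','small',.698,-.017))
print(go(*q,.024,54))
E
```

```text
time: 19.18
ee_pos: [0.4937, -0.1781, 0.2042]
tcp_rot: [179.8, 0.2, 53.5]
wrist_force: [-0.4, -0.7, 0.2]
opening: 0.0851
time: 19.43
ee_pos: [0.5068, -0.1698, 0.1978]
tcp_rot: [-179.7, 0.3, 53.7]
wrist_force: [0.1, 0.2, 0.1]
opening: 0.0852
large pot [ 0.40068424 -0.19904355  0.075     ]
(array([ 0.50684608, -0.16982604,  0.19777835]), array([-179.69295881,    0.26339634,   53.709641  ]))
[ 0.55211374 -0.12748738] 0.169 (array([ 0.698, -0.017]), np.float64(nan))
(array([ 6.2 ,  1.24, 17.35]), array([-0.005,  0.005, -0.005]))c.py:21: RuntimeWarning: invalid value encountered in scalar divide
  f=lambda v:(np.abs(sil(kind,s,v[0]/1000,v[1]/1000,p,z0)-t)*win).sum()/b.sum()
```

```bash
python3 -m pendant '[[[3,0.6,0,0,0,0,100],[2.6,0.5,1,0,0,0,100],[0.4,0.1,3,0,0,0,100],[0,0,3.5,0,0,0,100],[0,0,3.5,0,0,0,100]]]'
python3 g.py .5521 -.1275 .026 0 54
```

```text
time: 19.9
ee_pos: [0.5528, -0.132, 0.0942]
tcp_rot: [179.5, -0.0, 53.3]
wrist_force: [1.2, -0.4, -0.1]
opening: 0.0855
[ 0.31 -0.39  6.82] [ 0.009 -0.001 -0.012]
```

```bash
python3 -m pendant '[[[0.2,-0.3,2,0.009,0,0,100],[0,0,2,0,0,0,100],[0,0,0.7,0,0,0,100]]]'
python3 g.py .5521 -.1275 .026 0 54
```

```text
time: 20.15
ee_pos: [0.5458, -0.1299, 0.04]
tcp_rot: [-179.6, 0.1, 53.1]
wrist_force: [-0.9, -0.1, -0.0]
opening: 0.0857
[0.57 0.37 1.4 ] [-0.007  0.002 -0.015]
```

```bash
python3 -m pendant '[[[0.4,0.3,0.7,0,0,0,100],[0.1,0.1,0.5,0,0,0,100],[0,0,0.1,0,0,0,100]]]'
python3 g.py .5521 -.1275 .026 0 54
```

```text
time: 20.4
ee_pos: [0.5508, -0.1298, 0.0269]
tcp_rot: [-179.6, 0.1, 53.0]
wrist_force: [-1.0, -0.3, -0.4]
opening: 0.0849
[ 0.26 -0.04  0.09] [-0.007  0.002 -0.018]
```

```bash
python3 -m pendant '[[[0.2,0,0.2,0,0,0,10],[0,0,0.1,0,0,0,10],[0,0,0,0,0,0,10],[0,0,0,0,0,0,10],[0,0,0,0,0,0,10]]]' 40
python3 -m pendant '[[[0,0,0,0,0,0,10],[0,0,0,0,0,0,10],[0,0,0,0,0,0,10]]]'
python3 g.py .5521 -.1275 .026 0 54
```

```text
time: 20.82
ee_pos: [0.5544, -0.1289, 0.0278]
tcp_rot: [-179.9, 0.0, 53.0]
wrist_force: [-0.8, -0.5, -0.6]
opening: 0.0323
time: 21.07
ee_pos: [0.5548, -0.1289, 0.0285]
tcp_rot: [-180.0, -0.0, 53.0]
wrist_force: [-0.9, 0.4, -1.1]
opening: 0.0318
[-0.05 -0.3   0.25] [-0.    -0.    -0.018]
```

```bash
python3 -m pendant '[[[0,0,-0.7,0,0,0,10],[0,0,-2,0,0,0,10],[0,0,-4,0,0,0,10],[0,0,-4,0,0,0,10],[0,0,-3,0,0,0,10]]]'
python3 -m pendant '[[[1.5,0.3,-2,0,0,0,10],[3,0.8,-1,0,0,0,10],[3,0.8,0,0,0,0,10],[1,0.2,0,0,0,0,10],[0,0,0,0,0,0,10]]]'
python3 - <<'E'
from c import *
im,p=look();cv2.imwrite('pics/w7.png',im[:,:,::-1]);print(p,bot.get_obs()['opening'])
q,f=fit(im,p,'saucer','small',.698,-.017);print(q,f,held(im,p,'small'))
print(go(*q,.2,54))
E
```

```text
time: 21.48
ee_pos: [0.5502, -0.1278, 0.1632]
tcp_rot: [-179.2, 0.3, 53.0]
wrist_force: [0.4, -0.8, 0.5]
opening: 0.0317
time: 21.9
ee_pos: [0.6228, -0.0719, 0.2081]
tcp_rot: [180.0, -0.1, 52.8]
wrist_force: [0.9, 0.2, -1.3]
opening: 0.0318
(array([ 0.62281938, -0.07193866,  0.20810724]), array([ 1.79969697e+02, -9.24735164e-02,  5.28089999e+01])) 0.03151188826730255
[ 0.69737468 -0.0159829 ] 0.078 (array([ -4.48159042, -16.51893362]), np.float64(0.26567058823529416))
(array([9.04, 2.58, 0.8 ]), array([ 0.   , -0.001, -0.021]))
```

View pics/w7.png

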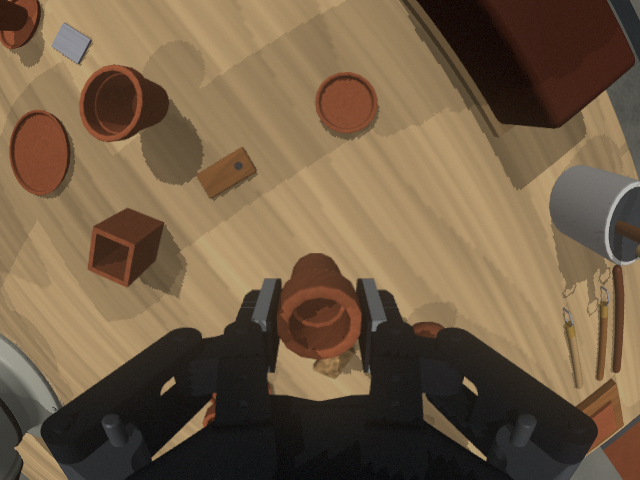

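The small saucer is at (346,104), the cup and largest pot are undisturbed, and the small pot is held upright.

```bash
python3 -m pendant '[[[3,0.9,0,0,0,0,10],[3,0.9,0,0,0,0,10],[2,0.6,1,0,0,0,10],[0.5,0,3,0,0,0,10],[0,0,3,0,0,0,10]]]'
python3 -m pendant '[[[0,0,3,0,0,0,10],[0,0,2,0,0,0,10]]]'
python3 g.py .6974 -.0160 .034 0.5 53
```

```text
time: 22.37
ee_pos: [0.6938, -0.0212, 0.1435]
tcp_rot: [179.6, -0.3, 52.6]
wrist_force: [0.4, -0.7, -1.2]
opening: 0.0315
time: 22.53
ee_pos: [0.6925, -0.0223, 0.0898]
tcp_rot: [179.7, -0.2, 52.6]
wrist_force: [0.1, -0.6, -0.0]
opening: 0.0318
[ 0.83 -0.02  5.58] [ 0.005 -0.003 -0.007]
```

```bash
python3 -m pendant '[[[0.6,0,1.5,0,0,0,10],[0.1,0,1,0,0,0,10],[0,0,0.3,0,0,0,10]]]'
python3 g.py .6974 -.0160 .034 0.5 53
```

```text
time: 22.78
ee_pos: [0.6918, -0.0193, 0.0549]
tcp_rot: [-179.9, 0.2, 52.5]
wrist_force: [0.6, -0.6, -1.2]
opening: 0.0317
[0.66 0.25 2.09] [-0.002  0.003 -0.009]
```

```bash
python3 -m pendant '[[[0.5,0.2,0.3,0,0,0,10],[0.1,0.1,0.5,0,0,0,10],[0.1,0,0.3,0,0,0,10]]]'
python3 g.py .6974 -.0160 .034 0.5 53
```

```text
time: 23.03
ee_pos: [0.6985, -0.0171, 0.0452]
tcp_rot: [-179.9, 0.1, 52.4]
wrist_force: [0.4, -0.1, -1.2]
opening: 0.0319
[ 0.07 -0.15  1.12] [-0.001  0.003 -0.01 ]
```

```bash
python3 -m pendant '[[[0.1,-0.1,0.5,0,0,0,10],[0,0,0.4,0,0,0,10]]]'
python3 -m pendant '[[[0,0,0.2,0,0,0,10],[0,0,0.1,0,0,0,10]]]'
python3 g.py .6974 -.0160 .034 0.5 53
```

```text
time: 23.2
ee_pos: [0.6995, -0.0158, 0.0375]
tcp_rot: [179.9, 0.0, 52.4]
wrist_force: [-0.5, -0.6, -0.9]
opening: 0.0319
time: 23.37
ee_pos: [0.6997, -0.0157, 0.0342]
tcp_rot: [179.9, 0.0, 52.4]
wrist_force: [0.5, 0.6, -0.6]
opening: 0.0321
[-0.12 -0.16  0.02] [ 0.002  0.001 -0.01 ]
```

```bash
python3 -m pendant '[[[-0.2,-0.1,0.1,0,0,0,10],[0,0,0.15,0,0,0,10]]]'
python3 -m pendant '[[[0,0,0.15,0,0,0,10]]]'
python3 g.py .6974 -.0160 .034 0.5 53
```

```text
time: 23.53
ee_pos: [0.6977, -0.0166, 0.0324]
tcp_rot: [179.9, -0.0, 52.4]
wrist_force: [-4.4, 1.2, 14.4]
opening: 0.0318
time: 23.62
ee_pos: [0.6978, -0.0165, 0.0324]
tcp_rot: [179.8, -0.1, 52.4]
wrist_force: [-5.6, 1.3, 13.0]
opening: 0.0318
[ 0.07 -0.06 -0.16] [ 0.003 -0.001 -0.01 ]
```

```bash
python3 -m pendant '[[[0,0,0,0,0,0,75],[0,0,0,0,0,0,75],[0,0,0,0,0,0,75],[0,0,-1,0,0,0,75],[0,0,-3,0,0,0,75]]]'
python3 -m pendant '[[[0,0,-4,0,0,0,100],[0,0,-4,0,0,0,100],[-1,0,-4,0,0,0,100],[-3,0,-2,0,0,0,100],[-3,0,0,0,0,0,100]]]'
python3 - <<'E'
from c import *
im,p=look();cv2.imwrite('pics/w8.png',cv2.resize(im[60:360],None,fx=1.25,fy=1.25)[:,:,::-1]);print(p)
print(fit(im,p,'saucer','small',.6974,-.016),fit(im,p,'pot','largest',.548,.103))
print(go(.548,.103,.2,53))
E
```

```text
time: 24.03
ee_pos: [0.6948, -0.0166, 0.0683]
tcp_rot: [-179.8, 0.2, 52.4]
wrist_force: [-0.0, 0.2, -0.9]
opening: 0.0643
time: 24.45
ee_pos: [0.6532, -0.069, 0.2199]
tcp_rot: [-180.0, 0.1, 52.8]
wrist_force: [1.0, -1.3, 0.5]
opening: 0.0856
(array([ 0.6531502 , -0.0689971 ,  0.21989235]), array([-1.79980950e+02,  9.35342429e-02,  5.27523407e+01]))
(array([ 0.69517964, -0.01768569]), np.float64(0.119)) (array([0.54363272, 0.10530961]), np.float64(0.19))
(array([  7.76, -18.85,   1.97]), array([-0.   ,  0.003, -0.007]))
```

View pics/w8.png

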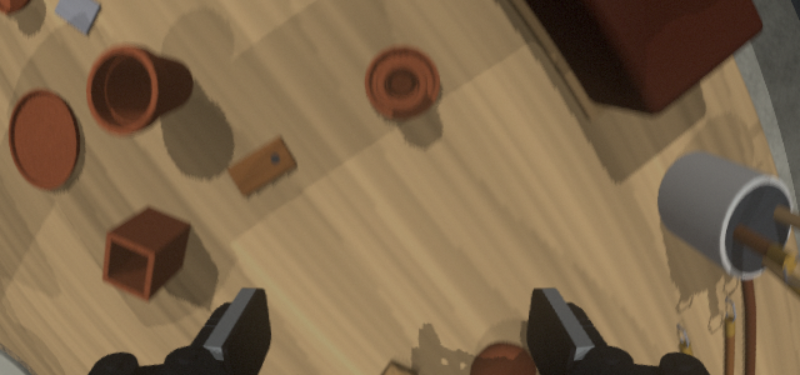

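```bash
python3 -m pendant '[[[0.2,-2.5,0,0,0,0,100],[0.2,-3.5,0,0,0,0,100],[0.2,-3.5,0,0,0,0,100],[0.2,-3.5,0,0,0,0,100],[0.2,-3.5,0,0,0,0,100]]]'
python3 -m pendant '[[[0.3,-1.5,0,0,0,0,100],[0.1,-0.5,0,0,0,0,100],[0,0,0,0,0,0,100]]]'
python3 - <<'E'
from c import *
im,p=look();cv2.imwrite('pics/w9.png',im[:,:,::-1]);print(p)
q,f=fit(im,p,'pot','largest',.547,.103);print(q,f)
print(go(*q,.12,53))
E
```

```text
time: 24.92
ee_pos: [0.5237, 0.0314, 0.2211]
tcp_rot: [179.8, 0.1, 51.9]
wrist_force: [0.5, 0.4, 0.6]
opening: 0.0853
time: 25.17
ee_pos: [0.5055, 0.0506, 0.2246]
tcp_rot: [179.7, -0.0, 52.1]
wrist_force: [0.1, 0.7, 0.3]
opening: 0.0857
(array([0.50550151, 0.05056901, 0.22459381]), array([ 1.79692676e+02, -4.76738377e-02,  5.21469314e+01]))
[0.54779598 0.10652637] 0.109
(array([ 7.01, -0.22, 10.46]), array([ 0.006, -0.001, -0.015]))
```

```bash
python3 -m pendant '[[[3,-0.1,1.5,0,0,0,100],[2.8,-0.1,3,0,0,0,100],[0.8,0,3,0,0,0,100],[0,0,1.5,0,0,0,100],[0,0,0,0,0,0,100]]]'
python3 g.py .548 .1045 .12 0 52
```

```text
time: 25.63
ee_pos: [0.5535, 0.1016, 0.1334]
tcp_rot: [179.4, -0.3, 51.9]
wrist_force: [-0.2, -0.7, -0.8]
opening: 0.0855
[-0.11 -0.63  1.33] [ 0.011 -0.005 -0.003]
```

```bash
python3 -m pendant '[[[-0.1,-0.5,0,0.01,0,0,100],[0,-0.1,0.3,0,0,0,100],[0,0,0.3,0,0,0,100]]]'
python3 - <<'E'
from c import *
im,p=look();cv2.imwrite('pics/w10.png',cv2.resize(im[120:480,120:520],None,fx=1.6,fy=1.6)[:,:,::-1]);print(p)
q,f=fit(im,p,'pot','largest',.548,.1045);print(q,f);print(go(.548,.1045,.06,52),go(*q,.06,52))
E
```

```text
time: 25.88
ee_pos: [0.5494, 0.1029, 0.1279]
tcp_rot: [-180.0, -0.2, 51.7]
wrist_force: [0.2, 0.3, -0.2]
opening: 0.0853
(array([0.54939508, 0.10287602, 0.12787938]), array([-179.97988395,   -0.21001413,   51.71801539]))
[0.54689614 0.10572737] 0.07
(array([ 0.03, -0.21,  6.75]), array([-0.   , -0.004, -0.005])) (array([ 0.06, -0.37,  6.75]), array([-0.   , -0.004, -0.005]))
```

View pics/w10.png

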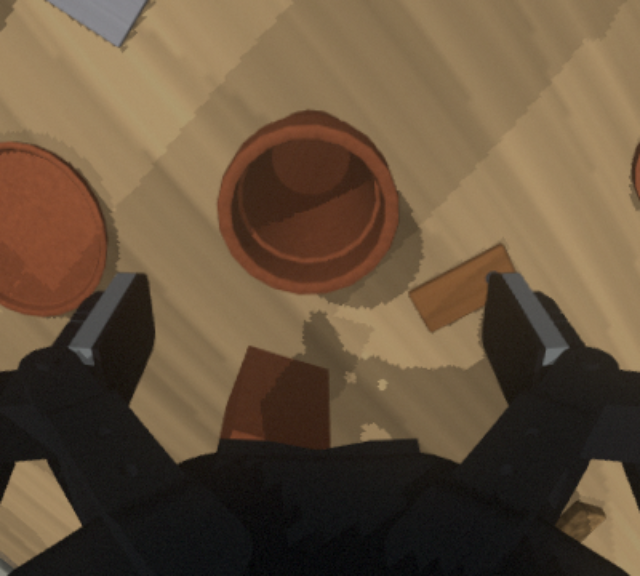

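The rim centre in the crop is (308,207), and the jaw midline is at about column 320, so I shift y by −0.35 cm. The cup (275,400) stays below the gripper body.

```bash
python3 -m pendant '[[[0,-0.3,0.5,0,0,0,100],[0,-0.1,1,0,0,0,100],[0,0,1.5,0,0,0,100]]]'
python3 g.py .547 .1055 .054 0 52
```

```text
time: 26.18
ee_pos: [0.5485, 0.1053, 0.1011]
tcp_rot: [179.7, -0.6, 51.6]
wrist_force: [-0.3, 0.8, -0.6]
opening: 0.0857
[-0.12 -0.16  4.71] [ 0.005 -0.01  -0.006]
```

```bash
python3 -m pendant '[[[-0.1,-0.1,1.2,0.005,-0.008,0,100],[0,0,1.2,0,0,0,100],[0,0,1,0,0,0,100]]]'
python3 g.py .547 .1055 .054 0 52
```

```text
time: 26.43
ee_pos: [0.5466, 0.1051, 0.0644]
tcp_rot: [180.0, -0.1, 51.6]
wrist_force: [-0.4, 0.4, -0.1]
opening: 0.0854
[0.05 0.   1.04] [ 0.    -0.002 -0.006]
```

```bash
python3 -m pendant '[[[0,0,0.8,0,0,0,100],[0,0,0.5,0,0,0,100]]]'
python3 g.py .547 .1055 .054 0 52
python3 -m pendant '[[[0,0,0,0,0,0,35],[0,0,0,0,0,0,35],[0,0,0,0,0,0,35],[0,0,0,0,0,0,35],[0,0,0,0,0,0,35]]]' 60
python3 g.py .547 .1055 .054 0 52
```

```text
time: 26.6
ee_pos: [0.5457, 0.105, 0.0487]
tcp_rot: [-179.9, 0.0, 51.7]
wrist_force: [-0.0, 0.4, -0.7]
opening: 0.0854
[ 0.12  0.07 -0.53] [-0.001  0.    -0.006]
time: 27.02
ee_pos: [0.5456, 0.105, 0.0485]
tcp_rot: [-179.9, 0.0, 51.7]
wrist_force: [-0.5, 0.3, -2.8]
opening: 0.0619
[ 0.12  0.08 -0.55] [-0.001  0.001 -0.006]
```

```bash
python3 -m pendant '[[[0,0,-0.7,0,0,0,35],[0,0,-2,0,0,0,35],[0,0,-4,0,0,0,35],[0,0,-4,0,0,0,35],[0,0,-3,0,0,0,35]]]'
python3 -m pendant '[[[0,0,-2,0,0,0,35],[0,0,-1,0,0,0,35]]]'
python3 g.py .357 .106 .22 0 52
```

```text
time: 27.43
ee_pos: [0.5415, 0.1041, 0.1836]
tcp_rot: [-179.4, 0.7, 51.7]
wrist_force: [0.4, -0.4, -1.9]
opening: 0.0622
time: 27.6
ee_pos: [0.5428, 0.1044, 0.2216]
tcp_rot: [-179.6, 0.4, 51.7]
wrist_force: [0.4, -0.5, -1.7]
opening: 0.062
[-11.4  -14.67   0.32] [-0.006  0.006 -0.006]
```

```bash
python3 -m pendant '[[[-1.2,-1.5,0,0,0,0,35],[-2,-2.6,0,0,0,0,35],[-2,-2.6,0,0,0,0,35],[-2,-2.6,0,0,0,0,35],[-2,-2.6,0,0,0,0,35]]]'
python3 -m pendant '[[[-1.5,-1.8,0,0,0,0,35],[-0.5,-0.6,0,0,0,0,35],[0,0,0,0,0,0,35]]]'
python3 - <<'E'
from c import *
im,p=look();cv2.imwrite('pics/w11.png',im[:,:,::-1]);print(p,bot.get_obs()['opening'])
q,f=fit(im,p,'saucer','largest',.402,.165);print(q,f,fit(im,p,'saucer','medium',.478,.319));print(held(im,p,'largest'))
print(go(*q,.2,52))
E
```

```text
time: 28.02
ee_pos: [0.3929, 0.106, 0.2273]
tcp_rot: [-179.9, 0.0, 51.5]
wrist_force: [0.2, 0.3, -0.4]
opening: 0.0619
time: 28.27
ee_pos: [0.3555, 0.1049, 0.2303]
tcp_rot: [179.9, -0.2, 51.6]
wrist_force: [1.0, -0.2, -2.7]
opening: 0.0621
(array([0.35547493, 0.10489104, 0.23034329]), array([ 1.79938258e+02, -1.70265375e-01,  5.15939785e+01])) 0.061934868683372245
[0.40442336 0.16921024] 0.042 (array([0.478, 0.319]), np.float64(nan))
(array([  0.68327937, -29.37842911]), np.float64(0.27144313725490193))
(array([ 8.01, -0.22,  3.07]), array([ 0.001, -0.003, -0.007]))c.py:21: RuntimeWarning: invalid value encountered in scalar divide
  f=lambda v:(np.abs(sil(kind,s,v[0]/1000,v[1]/1000,p,z0)-t)*win).sum()/b.sum()
```

View pics/w11.png

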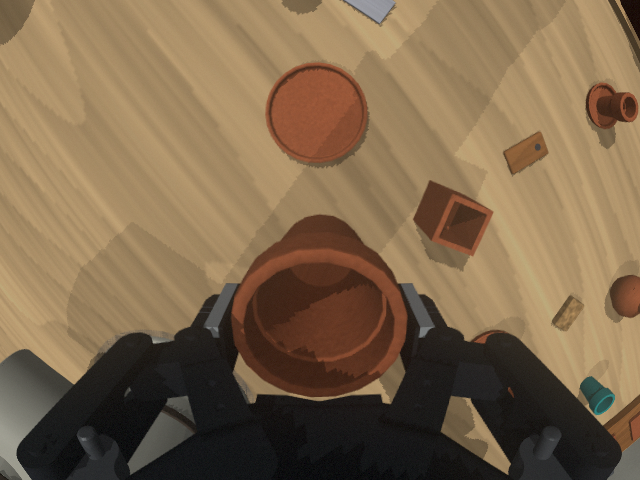

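The largest saucer is at (317,113), fitted at (.4044,.1692), which matches the top-view ellipse (.4045,.169). The pot is held upright.

```bash
python3 -m pendant '[[[3.5,-0.1,0.5,0,0,0,35],[3,-0.1,1.5,0,0,0,35],[1,0,3,0,0,0,35],[0,0,3.5,0,0,0,35],[0,0,3,0,0,0,35]]]'
python3 -m pendant '[[[0,0,2.5,0,0,0,35],[0,0,1,0,0,0,35]]]'
python3 g.py .4044 .1692 .054 -1 52
```

```text
time: 28.73
ee_pos: [0.4134, 0.1701, 0.12]
tcp_rot: [179.4, -1.0, 51.5]
wrist_force: [-0.4, 0.2, -2.1]
opening: 0.0618
time: 28.9
ee_pos: [0.4146, 0.1703, 0.0786]
tcp_rot: [179.5, -0.7, 51.5]
wrist_force: [-0.1, -0.3, -2.8]
opening: 0.0618
[-0.85 -0.75  2.45] [ 0.008 -0.013 -0.009]
```

```bash
python3 -m pendant '[[[-0.6,-0.5,0,0.008,-0.01,0,35],[-0.2,-0.2,0.2,0,0,0,35],[0,0,0.3,0,0,0,35]]]'
python3 g.py .4044 .1692 .054 -1 52
```

```text
time: 29.15
ee_pos: [0.4041, 0.1678, 0.0722]
tcp_rot: [-179.8, 0.1, 51.4]
wrist_force: [0.0, 0.1, -2.3]
opening: 0.0622
[ 0.03 -0.05  1.82] [-0.003  0.002 -0.01 ]
```

```bash
python3 -m pendant '[[[0,0,0.5,0,0,0,35],[0,0,0.6,0,0,0,35],[0,0,0.4,0,0,0,35]]]'
python3 g.py .4044 .1692 .054 -1 52
```

```text
time: 29.4
ee_pos: [0.4064, 0.1687, 0.0601]
tcp_rot: [180.0, -0.2, 51.4]
wrist_force: [-1.0, -0.4, -2.4]
opening: 0.0622
[-0.19 -0.19  0.61] [ 0.001 -0.004 -0.011]
```

```bash
python3 -m pendant '[[[-0.2,-0.2,0.2,0,0,0,35],[0,0,0.3,0,0,0,35]]]'
python3 -m pendant '[[[0,0,0.15,0,0,0,35],[0,0,0.1,0,0,0,35]]]'
python3 g.py .4044 .1692 .054 -1 52
```

```text
time: 29.57
ee_pos: [0.404, 0.1685, 0.0553]
tcp_rot: [179.9, -0.3, 51.4]
wrist_force: [-0.2, 0.1, -2.5]
opening: 0.0621
time: 29.73
ee_pos: [0.404, 0.1686, 0.0527]
tcp_rot: [179.9, -0.3, 51.4]
wrist_force: [-0.2, 1.2, 10.5]
opening: 0.0623
[-0.02 -0.01 -0.13] [ 0.002 -0.006 -0.011]
```

Contact. Releasing, then climbing straight up, because finger clearance is tight.

```bash
python3 -m pendant '[[[0,0,0,0,0,0,100],[0,0,0,0,0,0,100],[0,0,0,0,0,0,100],[0,0,0,0,0,0,100],[0,0,-1,0,0,0,100]]]'
python3 -m pendant '[[[0,0,-2,0,0,0,100],[0,0,-3,0,0,0,100],[0,0,-3.5,0,0,0,100],[0,0,-4,0,0,0,100],[-2,0,-2,0,0,0,100]]]'
python3 -m pendant '[[[-3,0,0,0,0,0,100],[-3,0,0,0,0,0,100],[0,0,0,0,0,0,100]]]'
python3 - <<'E'
from c import *
im,p=look();cv2.imwrite('pics/w12.png',cv2.resize(im[:300],None,fx=1.25,fy=1.25)[:,:,::-1]);print(p)
t=bot.camera('top');s=bot.camera('side');cv2.imwrite('pics/t12.png',cv2.resize(t[130:310,140:500],None,fx=2.2,fy=2.2,interpolation=2)[:,:,::-1]);cv2.imwrite('pics/s12.png',s[:,:,::-1])
E
```

```text
time: 30.15
ee_pos: [0.4039, 0.1685, 0.0627]
tcp_rot: [179.9, -0.3, 51.4]
wrist_force: [0.5, -0.7, -0.6]
opening: 0.0855
time: 30.57
ee_pos: [0.389, 0.1523, 0.2128]
tcp_rot: [-179.9, -0.0, 51.5]
wrist_force: [1.4, 0.5, 0.2]
opening: 0.0857
time: 30.82
ee_pos: [0.3509, 0.1038, 0.2219]
tcp_rot: [179.7, -0.5, 51.6]
wrist_force: [-0.5, 0.6, 0.4]
opening: 0.0854
(array([0.35093983, 0.10379648, 0.22187627]), array([179.73674966,  -0.5040883 ,  51.56057524]))
```

View pics/t12.png

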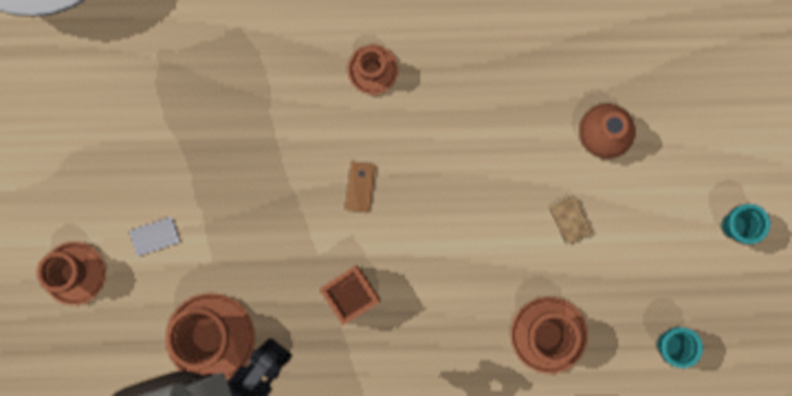

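View pics/w12.png

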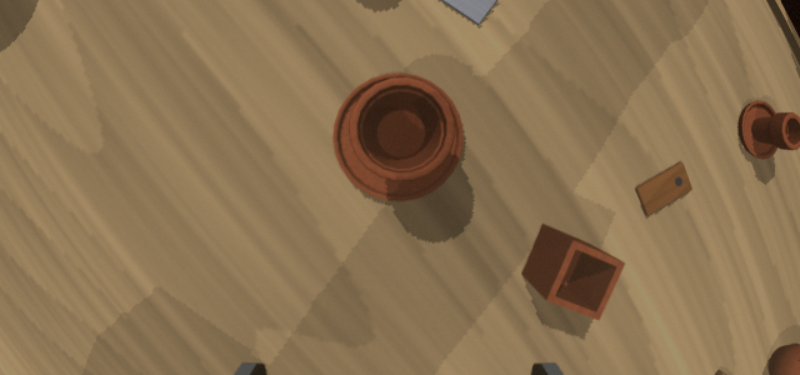

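The top view shows all four pots upright in their saucers, with the cup, vase and turquoise pots unmoved. Rim centres in the crop are small (371,65), medium (59,271), large (551,337) and largest (200,335). Now to quantify the offsets from both views.

```bash
python3 - <<'E'
from c import *
C=dict(small=((371,65),(.6975,-.0157)),medium=((59,271),(.4790,.3192)),large=((551,337),(.3977,-.2026)),largest=((200,335),(.4045,.169)))
for s,(c,q) in C.items():
    r=atz(ray('top',np.array(c)/2.2+[140,130]),SZ[s][0]+.005)[:2];print(s,r.round(4),((r-q)*1000).round(1))
p=(np.array([0.35093983, 0.10379648, 0.22187627]), np.array([179.73674966,  -0.5040883 ,  51.56057524]))
im=cv2.resize(cv2.imread('pics/w12.png'),(640,300))[:,:,::-1];full=np.zeros((480,640,3),np.uint8);full[:300]=im
print(fit(full,p,'saucer','largest',.4045,.169),atz(ray('wrist',(402/1.25,131/1.25),p),.085))
E
```

```text
small [ 0.6933 -0.0171] [-4.2 -1.4]
medium [0.4813 0.3167] [ 2.3 -2.5]
large [ 0.3998 -0.1975] [2.1 5.1]
largest [0.4114 0.165 ] [ 6.9 -4. ]
(array([0.40444172, 0.17012159]), np.float64(0.048)) [0.40647773 0.16901202 0.085     ]
```

View pics/s12.png

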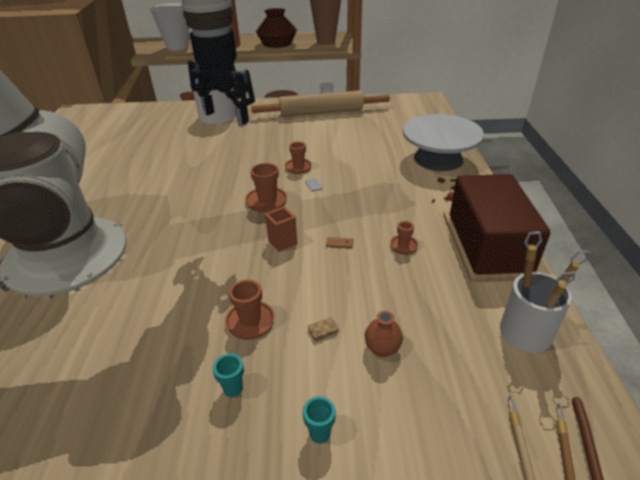

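The largest pot reads 8 mm off in the top view, where it is partly hidden by the gripper, but 2.3 mm in the close wrist view. The large pot reads about 5.5 mm in both. I'll take a cleaner look at both, with the arm over the large pot and clear of the top view.

```bash
python3 -m pendant '[[[-1.5,1.2,-0.5,0,0,0,100],[-2.3,1.8,-0.5,0,0,0,100],[-2.3,1.8,0,0,0,0,100],[-2.3,1.8,0,0,0,0,100],[-2.3,1.8,0,0,0,0,100]]]'
python3 -m pendant '[[[-2.3,1.8,0,0,0,0,100],[-2.3,1.8,0,0,0,0,100],[-2.3,1.8,0,0,0,0,100],[-2.3,1.8,0,0,0,0,100],[-2.3,1.8,0,0,0,0,100]]]'
python3 g.py .352 -.262 .23 0 52
```

```text
time: 31.38
ee_pos: [0.355, -0.0287, 0.2285]
tcp_rot: [180.0, -0.4, 52.3]
wrist_force: [0.6, 0.6, -0.3]
opening: 0.0853
time: 31.8
ee_pos: [0.3581, -0.1805, 0.2258]
tcp_rot: [-179.8, -0.4, 52.5]
wrist_force: [0.7, -0.2, -0.2]
opening: 0.0856
[-6.84  4.47 -0.49] [-0.003 -0.007  0.009]
```

```bash
python3 -m pendant '[[[-2.3,1.6,0,0,0,0,100],[-1.8,1.2,0,0,0,0,100],[-1,0.7,0,0,0,0,100],[0,0,0,0,0,0,100],[0,0,0,0,0,0,100]]]'
python3 - <<'E'
from c import *
im,p=look();print(p);t=bot.camera('top')
q,f=fit(im,p,'saucer','large',.3977,-.2026);print(q,f)
u=proj(np.array([[*q,.01]]),p)[0];print('saucer centre px',u)
x,y=np.round(u).astype(int)
a=cv2.resize(im[y-60:y+60,x-60:x+60],(400,400),interpolation=2)
b=cv2.resize(t[252:312,207:267],(400,400),interpolation=2)
cv2.imwrite('pics/chk.png',np.hstack([a,b])[:,:,::-1]);print(x-60,y-60)
E
```

```text
time: 32.22
ee_pos: [0.3571, -0.2497, 0.2211]
tcp_rot: [-179.4, -0.4, 52.3]
wrist_force: [0.1, 0.3, 0.1]
opening: 0.0852
(array([ 0.35710122, -0.24972749,  0.22111531]), array([-179.39854007,   -0.39810373,   52.30861868]))
[ 0.3980015  -0.20282553] 0.074
saucer centre px [324.74247744 132.23289261]
265 72
```

```bash
python3 - <<'E'
from c import *
im,p=look();t=bot.camera('top')
ct=bot.get_calibration('top');M=np.linalg.inv(ct['pose'])
def ptop(P):
    q=P@M[:3,:3].T+M[:3,3];q=q@ct['intrinsics'].T;return q[:,:2]/q[:,2:]
def rim(im,pr,s,q,zr,rads):
    g=cv2.cvtColor(im,cv2.COLOR_RGB2GRAY).astype(np.float32);g=cv2.GaussianBlur(g,(0,0),.8)
    G=np.hypot(cv2.Sobel(g,5,1,0),cv2.Sobel(g,5,0,1));G=np.minimum(G,np.percentile(G,97))
    best=[]
    for dx in range(-12,13):
        for dy in range(-12,13):
            P=np.vstack([np.c_[q[0]+dx/1e3+r*np.cos(a),q[1]+dy/1e3+r*np.sin(a),0*a+zr] for r in rads])
            u=pr(P).astype(np.float32);best.append((cv2.remap(G,u[:,:1],u[:,1:],1).mean(),dx,dy))
    best.sort(reverse=True);return best[0],np.mean([b[1:] for b in best[:8]],0)
S=dict(small=(.6975,-.0157),medium=(.4790,.3192),large=(.3979,-.2027),largest=(.4045,.1694))
w=lambda P:proj(P,p)
for s in S:
    h,D,_,sd=SZ[s]
    print(s,'top rim',rim(t,ptop,s,S[s],h+.005,[D/2,D/2-.005]),'saucer',rim(t,ptop,s,S[s],.01,[sd/2])[1])
s='large';h,D,_,sd=SZ[s];print('wrist large rim',rim(im,w,s,S[s],h+.005,[D/2,D/2-.005]),'saucer',rim(im,w,s,S[s],.01,[sd/2])[1])
f=np.zeros((480,640,3),np.uint8);f[:300]=cv2.resize(cv2.imread('pics/w12.png'),(640,300))[:,:,::-1]
p=(np.array([0.35093983, 0.10379648, 0.22187627]), np.array([179.73674966,  -0.5040883 ,  51.56057524]))
s='largest';h,D,_,sd=SZ[s];print('wrist largest rim',rim(f,w,s,S[s],h+.005,[D/2,D/2-.005]),'saucer',rim(f,w,s,S[s],.01,[sd/2])[1])
o=bot.get_obs();print(o['time'],o['wrist_force'])
E
```

```text
small top rim ((np.float32(80.111336), 6, -7), array([ 5.375, -3.625])) saucer [ 0.125 -1.125]
medium top rim ((np.float32(101.265114), 2, 2), array([2.5, 2. ])) saucer [ 1.5 -1. ]
large top rim ((np.float32(70.07153), 1, -4), array([ 0.625, -3.625])) saucer [ 1.875 -0.125]
largest top rim ((np.float32(84.15921), 4, 2), array([4.125, 1.875])) saucer [ 1.  -1.5]
wrist large rim ((np.float32(46.49452), 1, 2), array([2.625, 7.125])) saucer [-0.375 -2.375]
wrist largest rim ((np.float32(39.641888), 3, 2), array([2.875, 1.875])) saucer [-0.75 -0.25]
32.4167 [ 0.83302848 -0.50236826  0.54825107]
```

```bash
python3 - <<'E'
from c import *
p=(np.array([ 0.6531502 , -0.0689971 ,  0.21989235]), np.array([-1.79980950e+02,  9.35342429e-02,  5.27523407e+01]))
print(atz(ray('wrist',(402/1.25,60+82/1.25),p),.055))
print(bot.job_done(),bot.get_obs()['time'])
E
```

```text
[ 0.6961536  -0.01655947  0.055     ]
the job is handed in; nothing more can be done
the job is handed in; nothing more can be done
```

All four flower pots now stand upright in the saucers of their own size, and I handed the job in at about 32 s. I set each one down to touch before releasing it, and the gripper was clear of everything at the end.

The limit is 10 mm off centre. My estimates come from the wrist camera, the top camera and the tool position at release:

| Pot | Estimated offset | How well the checks agree |
|---|---|---|
| Small | 1–2 mm | The wrist view and tool position agree. My top-view pick read 4 mm, and an automatic edge search read up to 9 mm, but it was noisy on this small pot. |
| Medium | 3–4 mm | The wrist and top views agree. |
| Large | 1–6 mm | Tool position gives about 1 mm. My picks in the wrist and top views both gave about 5.5 mm. The edge search in the top view pointed the other way, about 4 mm, and in the wrist view it had no clear peak. |
| Largest | 2–5 mm | My first top-view pick read 8 mm with the gripper partly in the way. The wrist view and the clear top view gave less. |

In the last pictures the square cup, the bud vase and both turquoise look-alikes stood where they began. I judged that by eye and did not measure it.

I could not look at the last close-up of the large and largest pots because the picture limit was reached, so I checked those two by numbers only.

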